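# Line up capacitors by height on the assembly rail

## Robot

A 7-joint arm with a two-finger parallel gripper is mounted at the origin on the work surface. World frame = base frame: x ahead of the robot, y to its left, z up, the work surface at z = 0. Lengths are in m, angles in rad, forces in N, time in s.
With the tool pointing down it reaches from about 0.425 to 0.95 m from the base axis. Payload 4.7 kg.
Tool frame: the origin (TCP) lies at the very end of the fingers, on their centre line; the grasp point (between the pads) lies 19 mm behind it; x points along the fingers, y is the direction in which the jaws open and shut, and the axes are right-handed (so a half turn about x gives the same grasp; the last joint's range is limited). The gripper opens to 85 mm and grips with 20 to 120 N. Pads are 22 mm wide; open, the fingers measure 114 mm over their backs; the gripper's body (76 mm by 85 mm) begins 54 mm behind the grasp point. The pads swing forward as they close: fully open they stand 13 mm farther back than shut.
Start: joints at [-1.317, 0.469, -0.049, 1.532, 0.024, 1.141, -0.082], TCP at [0.188, 0.648, 0.198] pointing down, gripper open.
Joint ranges: [-2.59, 2.59], [-0.33, 1.99], [-1.39, 1.29], [0.1, 2.45], [-1.04, 4.18], [0.21, 1.99], [-2.66, 2.66]. Speed limits (rad/s): [2.57, 2.57, 3.14, 3.14, 3.14, 3.14, 3.14].

## Interface

Orientations are given as [roll, pitch, yaw] about the fixed x, y, z axes, in that order (R = Rz(yaw) Ry(pitch) Rx(roll)).
In Python, from bench import manip, optics, finder gives the robot as it stands.
- The arm moves only by the tool step_arm, never from a script. Its argument "targets" is one flat list of numbers, 7 for each row, row after row: the shift along the tool's x, y, z in mm, then the turn, a rotation vector about the tool's x, y, z in degrees, then the gripper's target within -1 to 1 (fully open at 1, half-way at 0, shut at -1). A call has 1 to 20 rows; each row shifts and turns the commanded pose from where the row before left it, along the tool's axes as they then stand; what a row does not reach is not made up. A row lasts 1/12 s, in which the tool goes at most 41.7 mm and 7.16 degrees, less where a joint would pass 70% of its speed; a pose out of reach is approached as far as the arm can. A call is refused whole if a number of a shift passes 41.7 or a number of a turn 7.16, either way. A call with a gripper value outside its range is refused whole. The fingers move at their own pace and stop on an object; "grip_force" is the grip in N (left out, the last holds). Time passes only in rows, so rows that do not move let the fingers close. It gives the time, the measured TCP pose, the force and the opening at its end, in the units of the state.
- manip.get_obs(): the state, without advancing time (a new reading comes with each control period).
- optics.grab_frame(name): name is "scene" or "side" or "wrist"; returns (picture, depth): 480x640x3 uint8, blue, green, red; 480x640 float32, m along the optical axis (not along the pixel's ray), 0 where there is no reading.
- optics.camera_info(name): a dict with "intrinsics" (3x3 intrinsics, pixels), "T" (4x4, takes a point from camera to world coordinates). Camera axes: x right, y down, z forward; pixel columns grow to the right and rows downward; lengths in m; the calibration is good to about 2 mm. A picture is of the moment at which its call begins: read the wrist's pose just before it. camera_info takes no time and is no camera call; for the wrist camera it gives the pose at the moment of the call.
- manip.job_done(): hands the job in, once; it reports no verdict.
Trained networks look in the newest picture that a camera, given by its name, has taken for a name from the list of things; names that differ only in an ending like _2 or _b are one class to them, and where a whole thing is asked for, a point or a joint stands for the part that bears it (a point fixed in the world has none). Each returns a list of dicts, best first, with "p" (0 to 1); they miss things now and then, are a little off and sometimes report something else, mostly with a low value. They report only what shows in the picture. A call takes as long as a camera call. They do not tell look-alikes from the thing itself.
- finder.outline_of(camera, label): "region" (480x640 bool, what is visible of it) and "bbox" ([centre column, centre row, width, height] in pixels, round what is visible of it).
The state is a dict: "time_s": time; "q": joint angles; "dq": joint speeds; "joint_efforts": joint torques, N m; "position": TCP position; "tcp_rot": TCP orientation; "wrist_force": force on the tool from outside, world axes, zero at the start; "moment": the same for the moment, N m; "finger_gap": opening from 0.0 (shut) to 1.0 (fully open).
Only numpy, scipy, OpenCV 4.12 (cv2) and the standard library are available. Lean on these libraries where they do the work, as an engineer would, in place of code of your own. Each camera call takes 0.05 s, during which the arm holds its last target.

## Task

Line the four blue capacitors up on the rail in order of height, ready for soldering: the tallest on the white foot plate next to the black end stop, then each shorter one on the next plate along, the shortest farthest from the stop. Each stands upright in the middle of its own plate; do not knock any capacitor over, and leave the solder spool where it stands.

Things in the scene. Friction and masses are not known exactly. Their poses are not given: they have to be found in the camera images.
- cap_110: loose capacitor: a blue round can of 40 mm diameter, 110 mm high, standing upright, with a black top disc and two small metal terminals that stick up 6 mm more from the top, 8 mm either side of its axis. Mass about 200 g (varies). Origin: centre of its underside; z up its axis. It stands on the bench at z = 0
- cap_90: loose capacitor: a blue round can of 40 mm diameter, 90 mm high, standing upright, with a black top disc and two small metal terminals that stick up 6 mm more from the top, 8 mm either side of its axis. Mass about 165 g (varies). Origin: centre of its underside; z up its axis. It stands on the bench at z = 0
- cap_70: loose capacitor: a blue round can of 40 mm diameter, 70 mm high, standing upright, with a black top disc and two small metal terminals that stick up 6 mm more from the top, 8 mm either side of its axis. Mass about 130 g (varies). Origin: centre of its underside; z up its axis. It stands on the bench at z = 0
- cap_50: loose capacitor: a blue round can of 40 mm diameter, 50 mm high, standing upright, with a black top disc and two small metal terminals that stick up 6 mm more from the top, 8 mm either side of its axis. Mass about 95 g (varies). Origin: centre of its underside; z up its axis. It stands on the bench at z = 0
- plate_a: one of four alike fixed white foot plates, 58 mm square, 5 mm thick, in a row about 80 mm apart (70 to 90) on a low dark grey metal rail (70 x 420 mm, 10 mm high). The letters do not tell the order along the rail. Origin: centre of the underside, 10 mm above the bench; a can on the plate stands 15 mm above the bench. y along the rail, x across, z up
- plate_b: one of four alike fixed white foot plates, 58 mm square, 5 mm thick, in a row about 80 mm apart (70 to 90) on a low dark grey metal rail (70 x 420 mm, 10 mm high). The letters do not tell the order along the rail. Origin: centre of the underside, 10 mm above the bench; a can on the plate stands 15 mm above the bench. y along the rail, x across, z up
- plate_c: one of four alike fixed white foot plates, 58 mm square, 5 mm thick, in a row about 80 mm apart (70 to 90) on a low dark grey metal rail (70 x 420 mm, 10 mm high). The letters do not tell the order along the rail. Origin: centre of the underside, 10 mm above the bench; a can on the plate stands 15 mm above the bench. y along the rail, x across, z up
- plate_d: one of four alike fixed white foot plates, 58 mm square, 5 mm thick, in a row about 80 mm apart (70 to 90) on a low dark grey metal rail (70 x 420 mm, 10 mm high). The letters do not tell the order along the rail. Origin: centre of the underside, 10 mm above the bench; a can on the plate stands 15 mm above the bench. y along the rail, x across, z up
- end_stop: fixed black upright block, 66 mm across the rail, 18 mm along it, 45 mm high, with a yellow round knob of 10 mm on top; it stands on one end of the rail (either one), about 72 mm beyond the middle of the nearest foot plate. The rail's other end has only a flat black cap 4 mm high. Origin: centre of its underside, 10 mm above the bench
- spool: bystander: steel solder spool with a yellow top, 60 mm diameter, 50 mm high, standing loose on the bench at the right. Origin: centre of its underside
Things that resemble listed ones, but are neither listed nor needed, are in the scene too. Leave any green or pink look-alike of the cap_110 alone.

How it is judged:
At the end, for the whole second after the job is handed in: Counted from the end stop, the plates carry the 110, 90, 70 and 50 mm capacitors; each is within 12 mm of the middle of its plate, standing on it (underside within 3 mm of the plate's top), upright within 0.08 rad, released and at rest (horizontal distance between cap_110 and end_stop between 0.047 and 0.097 m and ((horizontal distance between cap_110 and plate_a below 0.012 m and z of cap_110 in the frame of plate_a between 0.002 and 0.008 m) or (horizontal distance between cap_110 and plate_b below 0.012 m and z of cap_110 in the frame of plate_b between 0.002 and 0.008 m) or (horizontal distance between cap_110 and plate_c below 0.012 m and z of cap_110 in the frame of plate_c between 0.002 and 0.008 m) or (horizontal distance between cap_110 and plate_d below 0.012 m and z of cap_110 in the frame of plate_d between 0.002 and 0.008 m)) and angle between each of cap_110, cap_90, cap_70, cap_50's own z axis and vertical below 0.08 rad and linear speed of each of cap_110, cap_90, cap_70, cap_50 below 0.02 m/s and angular speed of each of cap_110, cap_90, cap_70, cap_50 below 0.2 rad/s and horizontal distance between cap_90 and end_stop between 0.127 and 0.177 m and ((horizontal distance between cap_90 and plate_a below 0.012 m and z of cap_90 in the frame of plate_a between 0.002 and 0.008 m) or (horizontal distance between cap_90 and plate_b below 0.012 m and z of cap_90 in the frame of plate_b between 0.002 and 0.008 m) or (horizontal distance between cap_90 and plate_c below 0.012 m and z of cap_90 in the frame of plate_c between 0.002 and 0.008 m) or (horizontal distance between cap_90 and plate_d below 0.012 m and z of cap_90 in the frame of plate_d between 0.002 and 0.008 m)) and horizontal distance between cap_70 and end_stop between 0.207 and 0.257 m and ((horizontal distance between cap_70 and plate_a below 0.012 m and z of cap_70 in the frame of plate_a between 0.002 and 0.008 m) or (horizontal distance between cap_70 and plate_b below 0.012 m and z of cap_70 in the frame of plate_b between 0.002 and 0.008 m) or (horizontal distance between cap_70 and plate_c below 0.012 m and z of cap_70 in the frame of plate_c between 0.002 and 0.008 m) or (horizontal distance between cap_70 and plate_d below 0.012 m and z of cap_70 in the frame of plate_d between 0.002 and 0.008 m)) and horizontal distance between cap_50 and end_stop between 0.287 and 0.337 m and ((horizontal distance between cap_50 and plate_a below 0.012 m and z of cap_50 in the frame of plate_a between 0.002 and 0.008 m) or (horizontal distance between cap_50 and plate_b below 0.012 m and z of cap_50 in the frame of plate_b between 0.002 and 0.008 m) or (horizontal distance between cap_50 and plate_c below 0.012 m and z of cap_50 in the frame of plate_c between 0.002 and 0.008 m) or (horizontal distance between cap_50 and plate_d below 0.012 m and z of cap_50 in the frame of plate_d between 0.002 and 0.008 m))); the robot touches nothing.
It fails at once if the 110 mm capacitor is knocked over (tilted over 0.7 rad) (angle between cap_110's own z axis and vertical above 0.7 rad).
It fails at once if the 90 mm capacitor is knocked over (tilted over 0.7 rad) (angle between cap_90's own z axis and vertical above 0.7 rad).
It fails at once if the 70 mm capacitor is knocked over (tilted over 0.7 rad) (angle between cap_70's own z axis and vertical above 0.7 rad).
It fails at once if the 50 mm capacitor is knocked over (tilted over 0.7 rad) (angle between cap_50's own z axis and vertical above 0.7 rad).
It fails at once if the solder spool is moved more than 20 mm (distance of spool from where it was at the start of the episode above 0.02 m).
It also fails if it takes over 112 s, if anything falls off the work surface, if the arm or the gripper's body presses on something with over 40 N, if the wrist force passes 120 N, or if a joint passes its speed limit or range.

## Working session

There is one attempt and no reset: what is moved stays moved. The work goes in short steps, Python scripts to look and compute and a tool call to move; the robot and the scene stay as the last step left them, time stands still between calls to the robot, and variables do not carry over. Pictures are saved under pics/ and viewed, and the job is handed in when it is done.

Besides the shell and the picture viewer there is one more tool, called after ">>>" by a JSON object that holds its "op" and its "data", one argument or row to a line. step_arm: Moves the arm, as the interface text tells. Its arguments: {"type":"object","properties":{"targets":{"type":"array","items":{"type":"number"}},"grip_force":{"type":"number"}},"required":["targets"]}

```bash
mkdir -p pics; ls
python3 - <<'E'
from bench import manip, optics, finder
import cv2,numpy as np
o=manip.get_obs();print(o['time_s'],o['position'],o['tcp_rot'],o['finger_gap'])
for n in ['scene','side']:
    p,d=optics.grab_frame(n);cv2.imwrite(f'pics/{n}0.png',p);np.save(f'pics/{n}0.npy',d)
    i=optics.camera_info(n);print(n,i['intrinsics'],i['T'])
E
```

```text
pics
0.0 [0.18814451 0.64754733 0.19693956] [-1.54543114  1.56876896 -1.82820268] 1.0001510482806606
scene [[551.98902182   0.         322.7904076 ]
 [  0.         551.98902182 244.97758227]
 [  0.           0.           1.        ]] [[-0.87285126  0.33400808 -0.35576577  0.92250988]
 [ 0.48775256  0.57458217 -0.65723115  0.58246696]
 [-0.01510384 -0.7471907  -0.66443806  0.72218026]
 [ 0.          0.          0.          1.        ]]
side [[454.56944808   0.         314.76633217]
 [  0.         454.56944808 243.04494374]
 [  0.           0.           1.        ]] [[ 0.90548767 -0.21142623  0.36795519  0.26218213]
 [-0.42422678 -0.47369192  0.77178209 -0.7068643 ]
 [ 0.01112242 -0.85493562 -0.51861487  0.4831837 ]
 [ 0.          0.          0.          1.        ]]
```

View pics/scene0.png

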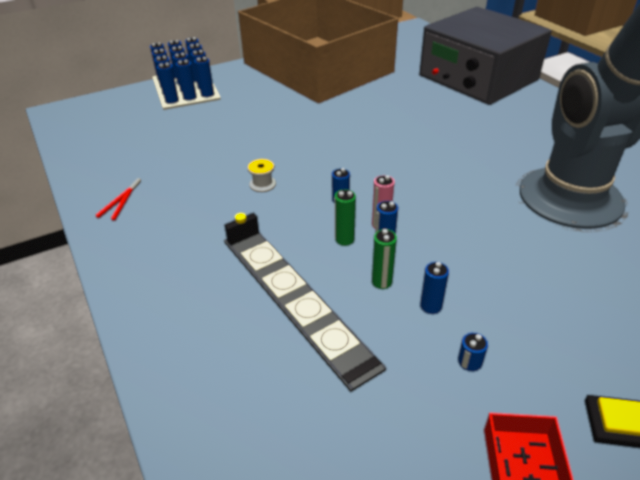

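View pics/side0.png

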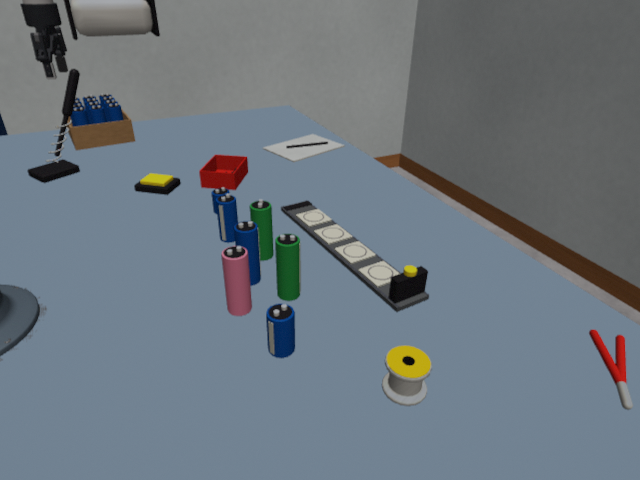

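The scene view shows four loose blue cans at about (341,185), (387,215), (434,287) and (472,351). It also shows a pink can at (384,195) and green ones at (345,217) and (384,258). The rail runs from the stop at (241,228) to (365,375). The blue cans at top left are in a tray. Next I'll localise everything from depth.

```bash
cat > h.py <<'E'
import numpy as np,cv2
from bench import optics,manip,finder
from scipy.optimize import least_squares
def cloud(d,info):
    K=info['intrinsics'];T=info['T'];v,u=np.mgrid[:480,:640]
    P=np.stack([(u-K[0,2])/K[0,0]*d,(v-K[1,2])/K[1,1]*d,d],-1)
    return P@T[:3,:3].T+T[:3,3]
def fitc(p,r=0.02,c0=None,cam=None):
    if c0 is None: 
        c0=p.mean(0)
        if cam is not None: e=c0-cam; c0=c0+0.015*e/np.linalg.norm(e)
    f=lambda c:np.hypot(*(p-c).T)-r
    s=least_squares(f,c0,loss='soft_l1',f_scale=0.002);return s.x,np.median(abs(s.fun))
E
cat > a.py <<'E'
from h import *
for n in ['scene','side']:
    img=cv2.imread(f'pics/{n}0.png');d=np.load(f'pics/{n}0.npy');I=optics.camera_info(n);P=cloud(d,I)
    hsv=cv2.cvtColor(img,cv2.COLOR_BGR2HSV)
    ok=(d>0)&(P[...,0]>0.2)&(P[...,0]<1.1)&(abs(P[...,1])<.7)
    reg=ok&(P[...,2]>0.02)&(P[...,2]<.14)
    nb,l,s,c=cv2.connectedComponentsWithStats(reg.astype(np.uint8))
    for k in range(1,nb):
        if s[k,4]<80: continue
        m=l==k; q=P[m]; print(n,'comp',c[k].round(),s[k,4],'xy',q[:,:2].min(0).round(3),q[:,:2].max(0).round(3),'zmax',np.percentile(q[:,2],98).round(3))
    for nm,lo,hi in [('blue',(100,120,40),(125,255,255)),('green',(50,100,30),(80,255,255)),('pink',(160,80,80),(179,200,255))]:
        b=(cv2.inRange(hsv,lo,hi)>0)&ok&(P[...,2]>.008)&(P[...,2]<.14)
        nb,l,s,c=cv2.connectedComponentsWithStats(b.astype(np.uint8))
        for k in range(1,nb):
            if s[k,4]<120: continue
            q=P[cv2.erode((l==k).astype(np.uint8),np.ones((3,3)))>0]
            if len(q)<30: continue
            x,e=fitc(q[:,:2],cam=I['T'][:2,3]);print(n,nm,c[k].round(),len(q),x.round(4),'err',e.round(4),'z',np.percentile(q[:,2],[1,99]).round(3))
    w=(hsv[...,1]<60)&(hsv[...,2]>150)&ok&(P[...,2]>.004)&(P[...,2]<.03)
    nb,l,s,c=cv2.connectedComponentsWithStats(w.astype(np.uint8))
    for k in range(1,nb):
        if s[k,4]<150: continue
        m=(l==k).astype(np.uint8);cn=max(cv2.findContours(m,0,1)[0],key=cv2.contourArea)
        q=P[l==k]; r=cv2.minAreaRect((q[:,:2]*1000).astype(np.float32))
        print(n,'plate',c[k].round(),s[k,4],r,'z',np.median(q[:,2]).round(4))
E
python3 a.py
python3 - <<'E'
from h import *
for n in ['scene','side']:
    optics.grab_frame(n)
    for L in ['cap_110','plate_a','end_stop']:
        print(n,L,[(round(o['p'],2),np.round(o['bbox'])) for o in finder.outline_of(n,L)][:10])
E
```

```text
scene comp [320.  72.] 1256 xy [ 0.2 -0.7] [ 0.276 -0.645] zmax 0.138
scene comp [261. 170.] 515 xy [ 0.526 -0.407] [ 0.585 -0.347] zmax 0.055
scene comp [343. 204.] 1422 xy [ 0.412 -0.259] [ 0.514 -0.1  ] zmax 0.114
scene comp [384. 228.] 2344 xy [ 0.385 -0.147] [0.515 0.033] zmax 0.117
scene comp [241. 226.] 718 xy [ 0.634 -0.234] [ 0.701 -0.206] zmax 0.067
scene comp [434. 284.] 1037 xy [0.433 0.083] [0.474 0.124] zmax 0.097
scene comp [473. 348.] 756 xy [0.452 0.208] [0.493 0.248] zmax 0.058
scene comp [618. 415.] 1459 xy [0.318 0.374] [0.404 0.447] zmax 0.032
scene comp [527. 437.] 1849 xy [0.458 0.328] [0.584 0.45 ] zmax 0.048
scene blue [340. 182.] 150 [ 0.432  -0.2422] err 0.0011 z [0.04  0.072]
scene blue [388. 218.] 241 [ 0.4435 -0.0562] err 0.0009 z [0.074 0.113]
scene blue [433. 290.] 674 [0.452 0.102] err 0.0007 z [0.013 0.092]
scene blue [473. 353.] 264 [0.4704 0.2268] err 0.0007 z [0.012 0.053]
scene green [345. 219.] 679 [ 0.4913 -0.1244] err 0.0008 z [0.013 0.112]
scene green [383. 259.] 431 [0.4929 0.01  ] err 0.0007 z [0.013 0.112]
scene pink [384. 190.] 188 [ 0.40
[... 2577 characters left out ...]
261., 257.,  43.,  29.])), (0.56, array([335., 341.,  48.,  44.])), (0.51, array([387., 217.,  23.,  34.]))]
scene end_stop [(0.97, array([244., 229.,  33.,  32.]))]
side cap_110 [(0.88, array([288., 269.,  20.,  62.])), (0.87, array([246., 254.,  24.,  65.])), (0.81, array([226., 217.,  21.,  49.])), (0.78, array([261., 230.,  24.,  59.])), (0.76, array([238., 280.,  31.,  69.])), (0.58, array([280., 333.,  30.,  56.])), (0.49, array([220., 200.,  15.,  27.]))]
side plate_a [(0.81, array([354., 254.,  38.,  22.])), (0.73, array([315., 220.,  38.,  16.])), (0.73, array([380., 274.,  37.,  33.])), (0.59, array([334., 234.,  34.,  13.]))]
side end_stop [(0.72, array([409., 284.,  38.,  42.]))]
```

```bash
cat > b.py <<'E'
from h import *
def rp(n,uv,z,I=None):
    I=I or optics.camera_info(n);K=I['intrinsics'];T=I['T']
    r=np.c_[(uv-K[[0,1],[2,2]])/K[0,0],np.ones(len(uv))]@T[:3,:3].T
    return (T[:3,3]+r*((z-T[2,3])/r[:,2])[:,None])[:,:2]
if __name__=='__main__':
  for n in ['scene','side']:
    img=cv2.imread(f'pics/{n}0.png');d=np.load(f'pics/{n}0.npy');P=cloud(d,optics.camera_info(n))
    hsv=cv2.cvtColor(img,cv2.COLOR_BGR2HSV)
    w=(hsv[...,1]<70)&(hsv[...,2]>130)&(P[...,2]<.03)&(P[...,0]>.58)&(P[...,0]<.72)&(abs(P[...,1])<.25)
    nb,l,s,c=cv2.connectedComponentsWithStats(w.astype(np.uint8))
    for k in range(1,nb):
        if s[k,4]<150: continue
        m=(l==k).astype(np.uint8);cn=max(cv2.findContours(m,0,1)[0],key=cv2.contourArea)[:,0].astype(float)
        r=cv2.minAreaRect((rp(n,cn,.015)*1000).astype(np.float32)); print(n,c[k].round(),np.round(r[0],1),np.round(r[1],1),round(r[2],2))
    q=P[(P[...,2]>.03)&(P[...,2]<.075)&(P[...,0]>.6)&(P[...,0]<.73)&(P[...,1]<-.15)&(P[...,1]>-.3)]
    print(n,'stop',cv2.minAreaRect((q[:,:2]*1000).astype(np.float32)))
E
python3 b.py
python3 -c "
from h import *
o=manip.get_obs();print(o['q'],o['tcp_rot'])
from scipy.spatial.transform import Rotation as R
print(R.from_euler('xyz',o['tcp_rot']).as_matrix().round(3))
i=optics.camera_info('wrist');print(i['T'].round(3),i['intrinsics'].round(1))"
```

```text
scene [317. 336.] [654.7  10. ] [494.4 139.4] 89.95
scene [334. 340.] [639.4  92.2] [61.2 62.5] 5.37
scene stop ((667.745849609375, -220.68862915039062), (66.90516662597656, 23.674657821655273), 6.986119747161865)
side [346. 255.] [638.7 -21.4] [138.  486.7] 0.03
side stop ((665.551513671875, -222.02127075195312), (66.87884521484375, 20.95376205444336), 5.4916558265686035)
[-1.31690002  0.46860942 -0.04861823  1.53256409  0.02412619  1.14100412
 -0.08228771] [3.13535036 1.57077652 2.85260488]
[[-0.     0.279  0.96 ]
 [ 0.     0.96  -0.279]
 [-1.     0.    -0.   ]]
[[ 0.279  0.924  0.26   0.123]
 [ 0.96  -0.269 -0.074  0.667]
 [ 0.002  0.27  -0.963  0.373]
 [ 0.     0.     0.     1.   ]] [[418.7   0.  325.4]
 [  0.  418.7 241.2]
 [  0.    0.    1. ]]
```

```bash
sed -i 's/<70)&(hsv\[...,2\]>130)/<60)\&(hsv[...,2]>145)/' b.py; python3 b.py
```

```text
scene [317. 332.] [655.   22.3] [469.8 138.2] 89.94
scene [334. 340.] [639.4  92.3] [60.1 61. ] 5.26
scene stop ((667.745849609375, -220.68862915039062), (66.90516662597656, 23.674657821655273), 6.986119747161865)
side [342. 254.] [638.7 -21.4] [138.  486.7] 0.03
side [355. 251.] [652.  -68.9] [57.8 59.2] 5.36
side [379. 272.] [ 658.6 -150.7] [57.4 58.7] 5.36
side stop ((665.551513671875, -222.02127075195312), (66.87884521484375, 20.95376205444336), 5.4916558265686035)
```

```bash
sed -i 's/<60)&(hsv\[...,2\]>145)/<50)\&(hsv[...,2]>145)/' b.py; python3 b.py
```

```text
scene [262. 255.] [ 657.4 -150.9] [63.  62.2] 5.23
scene [284. 281.] [650.9 -69.3] [63.2 60.9] 5.55
scene [308. 308.] [643.8  10.9] [63.  61.4] 5.28
scene [334. 340.] [639.4  92.3] [60.1 61. ] 5.26
scene stop ((667.745849609375, -220.68862915039062), (66.90516662597656, 23.674657821655273), 6.986119747161865)
side [314. 217.] [640.5  92.7] [60.9 61.1] 5.9
side [333. 233.] [645.3  10.7] [58.2 59.2] 4.88
side [355. 251.] [652.  -68.9] [57.8 59.2] 5.36
side [379. 272.] [ 658.6 -150.7] [57.4 58.7] 5.36
side stop ((665.551513671875, -222.02127075195312), (66.87884521484375, 20.95376205444336), 5.4916558265686035)
```

>>> {"op": "step_arm", "data": {
  "targets": [0,0,0,6.7,0,0,1,0,0,0,6.7,0,0,1,0,0,0,6.7,0,0,1,0,0,0,6.7,0,0,1,0,0,0,6.7,0,0,1,0,0,0,6.7,0,0,1,0,0,0,6.7,0,0,1,0,0,0,6.7,0,0,1,0,0,0,6.7,0,0,1,0,0,0,6.7,0,0,1,0,0,0,6.7,0,0,1,0,0,0,0,0,0,1],
  "grip_force": 40
}}

```text
time_s: 1.5
position: [0.1882, 0.6483, 0.198]
tcp_rot: [1.563, 1.571, -0.008]
wrist_force: [-1.1, -0.0, -0.3]
finger_gap: 0.998
```

```bash
cat > s.py <<'E'
from h import *
from scipy.spatial.transform import Rotation as R
import sys
o=manip.get_obs();M=R.from_euler('xyz',o['tcp_rot']).as_matrix()
print('t',round(o['time_s'],2),'pos',o['position'].round(4),'gap',round(o['finger_gap'],3),'az',np.degrees(np.arctan2(M[1,1],M[0,1])).round(2),'tilt',M[:,0].round(4),'F',np.round(o['wrist_force'],1))
if len(sys.argv)>3:
    d=np.array(list(map(float,sys.argv[1:4])))-o['position'];print('tool mm',(M.T@d*1000).round(1))
E
python3 s.py .470 .227 .16
```

```text
t 1.5 pos [0.1882 0.6483 0.198 ] gap 0.998 az -0.0 tilt [ 3.e-04 -0.e+00 -1.e+00] F [-1.1 -0.  -0.3]
tool mm [ 38.1 281.8 421.3]
```

>>> {"op": "step_arm", "data": {
  "targets": [0,10,15,0,0,0,1,0,17,26,0,0,0,1,0,17,26,0,0,0,1,0,17,26,0,0,0,1,0,17,26,0,0,0,1,0,17,26,0,0,0,1,0,17,26,0,0,0,1,0,17,26,0,0,0,1,0,17,26,0,0,0,1,0,17,26,0,0,0,1,0,17,26,0,0,0,1,0,17,26,0,0,0,1,0,17,26,0,0,0,1,0,17,26,0,0,0,1,0,17,26,0,0,0,1,0,17,26,0,0,0,1,0,16.8,16.3,0,0,0,1,0,0,0,0,0,0,1,0,0,0,0,0,0,1]
}}

```text
time_s: 3.08
position: [0.4716, 0.2263, 0.1982]
tcp_rot: [2.11, 1.57, 0.54]
wrist_force: [0.1, 1.2, -0.1]
finger_gap: 1.0
```

```bash
python3 s.py .470 .227 .16
python3 - <<'E'
from h import *
p,d=optics.grab_frame('wrist');cv2.imwrite('pics/w1.png',p);np.save('pics/w1.npy',d);np.save('pics/w1T.npy',optics.camera_info('wrist')['T'])
E
```

```text
t 3.08 pos [0.4716 0.2263 0.1982] gap 1.0 az 0.05 tilt [ 4.e-04  3.e-04 -1.e+00] F [ 0.1  1.2 -0.1]
tool mm [38.2 -1.6 -0.7]
```

View pics/w1.png

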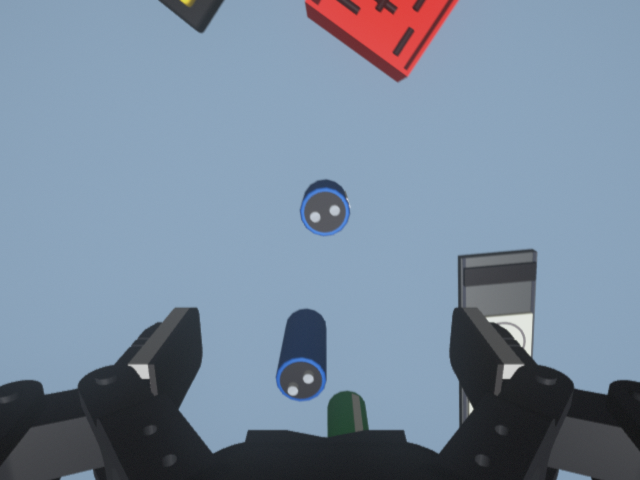

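The wrist view shows the 50 mm can at (325,212) and the 90 mm can at (301,379). I'll project both and compare with the earlier positions.

Run:
```python
from b import *
I=dict(intrinsics=optics.camera_info('wrist')['intrinsics'],T=np.load('pics/w1T.npy'))
print(rp('wrist',np.array([[325,212.]]),.05,I),rp('wrist',np.array([[301,379.]]),.09,I))
d=np.load('pics/w1.npy');P=cloud(d,I)
for n,z,c in [('50',.05,(.47,.227)),('90',.09,(.452,.102))]:
    m=(abs(P[...,2]-z)<.004)&(np.hypot(P[...,0]-c[0],P[...,1]-c[1])<.035)
    q=P[m]; print(n,m.sum(),cv2.minEnclosingCircle((q[:,:2]*1000).astype(np.float32)),q.mean(0).round(4))
```

```text
[[0.47105377 0.22976712]] [[0.45288656 0.10661503]]
50 1776 ((471.01959228515625, 229.12432861328125), 19.838584899902344) [0.4711 0.2299 0.0492]
90 1676 ((453.1416015625, 104.38496398925781), 20.311838150024414) [0.4529 0.1062 0.089 ]
```

>>> {"op": "step_arm", "data": {
  "targets": [13,-0.9,-1.7,0,0,0,1,20,0,0,0,0,0,1,20,0,0,0,0,0,1,20,0,0,0,0,0,1,20,0,0,0,0,0,1,20,0,0,0,0,0,1,20,0,0,0,0,0,1,20,0,0,0,0,0,1,15,0,0,0,0,0,1,15,0,0,0,0,0,1,0,0,0,0,0,0,1,0,0,0,0,0,0,-1,0,0,0,0,0,0,-1,0,0,0,0,0,0,-1,0,0,0,0,0,0,-1,0,0,0,0,0,0,-1,0,0,0,0,0,0,-1,0,0,0,0,0,0,-1,0,0,0,0,0,0,-1,0,0,0,0,0,0,-1]
}}

```text
time_s: 4.8
position: [0.472, 0.2302, 0.017]
tcp_rot: [2.205, 1.566, 0.635]
wrist_force: [-0.4, 0.4, 8.8]
finger_gap: 0.227
```

```bash
python3 s.py .640 .0925 .18
```

```text
t 4.8 pos [0.472  0.2302 0.017 ] gap 0.227 az 0.08 tilt [ 0.004   0.0029 -1.    ] F [-0.4  0.4  8.8]
tool mm [-162.7  168.5  137.5]
```

Run:
```python
from h import *
a,d=optics.grab_frame('wrist');b,e=optics.grab_frame('side');s,_=optics.grab_frame('scene')
cv2.imwrite('pics/w2.png',np.hstack([cv2.resize(a,(400,300)),cv2.resize(s[260:440,380:620],(400,300))]))
print(manip.get_obs()['finger_gap'],manip.get_obs()['position'],manip.get_obs()['wrist_force'])
```

```text
0.22827007407093158 [0.47200682 0.23020455 0.01706493] [0.69918592 0.16673641 8.74557557]
```

View pics/w2.png

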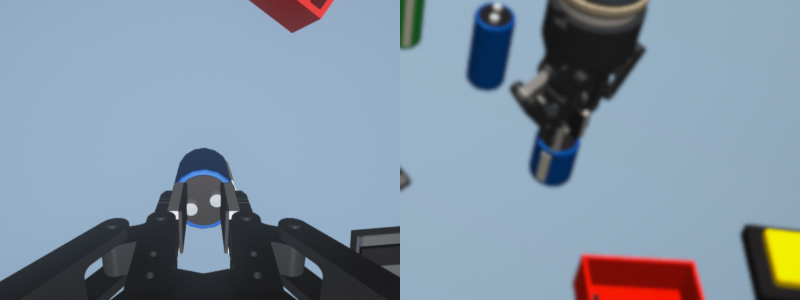

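Run:
```python
from h import *
a,d=optics.grab_frame('wrist');s,_=optics.grab_frame('scene')
np.save('pics/w3.npy',d)
cv2.imwrite('pics/w3.png',np.hstack([cv2.resize(a[200:440,200:440],(400,400),interpolation=2),cv2.resize(s[280:380,430:530],(400,400),interpolation=2)]))
P=cloud(d,optics.camera_info('wrist'))
for v in range(220,390,12): print(v,P[v,325].round(3),d[v,325].round(3))
```

```text
220 [ 0.473  0.255 -0.002] 0.198
232 [ 0.473  0.249 -0.002] 0.2
244 [0.472 0.248 0.014] 0.185
256 [0.472 0.247 0.031] 0.169
268 [0.472 0.248 0.046] 0.154
280 [0.472 0.244 0.049] 0.152
292 [0.472 0.239 0.049] 0.153
304 [0.472 0.235 0.049] 0.155
316 [0.472 0.23  0.05 ] 0.155
328 [0.472 0.224 0.049] 0.158
340 [0.472 0.22  0.049] 0.159
352 [0.472 0.215 0.05 ] 0.159
364 [0.472 0.209 0.049] 0.162
376 [ 0.473  0.171 -0.001] 0.22
388 [ 0.473  0.164 -0.001] 0.222
```

View pics/w3.png

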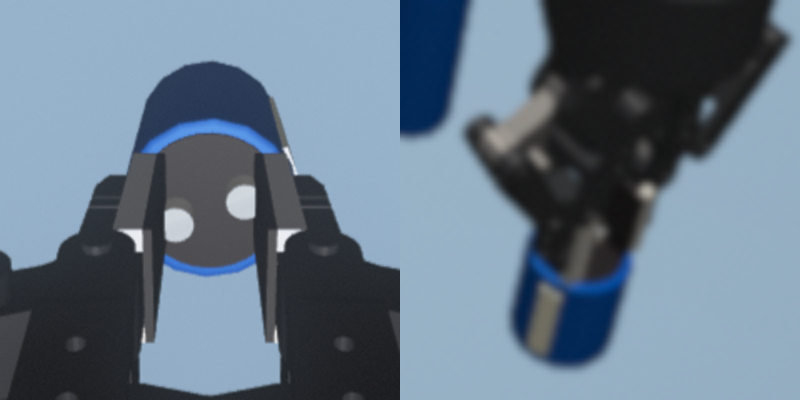

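Run:
```python
from h import *
d=np.load('pics/w3.npy');P=cloud(d,optics.camera_info('wrist'))
for v in (280,290,300,310,320,335,345,355,365,375,395):
    print(v,[(u,*(P[v,u,[0,2]]*1000).round().astype(int)) for u in range(250,400,8)])
```

```text
280 [(250, np.int64(436), np.int64(-2)), (258, np.int64(440), np.int64(-1)), (266, np.int64(443), np.int64(-2)), (274, np.int64(448), np.int64(0)), (282, np.int64(454), np.int64(27)), (290, np.int64(459), np.int64(46)), (298, np.int64(462), np.int64(48)), (306, np.int64(465), np.int64(49)), (314, np.int64(468), np.int64(48)), (322, np.int64(471), np.int64(49)), (330, np.int64(474), np.int64(49)), (338, np.int64(477), np.int64(49)), (346, np.int64(480), np.int64(48)), (354, np.int64(483), np.int64(48)), (362, np.int64(486), np.int64(44)), (370, np.int64(491), np.int64(31)), (378, np.int64(499), np.int64(-2)), (386, np.int64(503), np.int64(-2)), (394, np.int64(506), np.int64(0))]
290 [(250, np.int64(435), np.int64(-2)), (258, np.int64(439), np.int64(-1)), (266, np.int64(443), np.int64(-1)), (274, np.int64(447), np.int64(-2)), (282, np.int64(456), np.int64(46)), (290, np.int64(459), np.int64(48)), (298, np.int64(463), np.int64(50)), (306, np.int64(465), np.int64(49)), (314, np.int64(468), np.int64(50)), (322, np.int64(471), np.int64(50)), (330, np.int64(474), np.int64(50)), (338, np.int
[... 5793 characters left out ...]
7))]
395 [(250, np.int64(457), np.int64(120)), (258, np.int64(459), np.int64(121)), (266, np.int64(460), np.int64(120)), (274, np.int64(462), np.int64(120)), (282, np.int64(461), np.int64(96)), (290, np.int64(462), np.int64(86)), (298, np.int64(458), np.int64(-1)), (306, np.int64(462), np.int64(-1)), (314, np.int64(467), np.int64(-2)), (322, np.int64(471), np.int64(-1)), (330, np.int64(475), np.int64(-1)), (338, np.int64(480), np.int64(-1)), (346, np.int64(484), np.int64(-1)), (354, np.int64(488), np.int64(-1)), (362, np.int64(483), np.int64(87)), (370, np.int64(484), np.int64(96)), (378, np.int64(482), np.int64(121)), (386, np.int64(484), np.int64(121)), (394, np.int64(486), np.int64(120))]
```

```bash
python3 - <<'E'
from h import *
I=dict(intrinsics=optics.camera_info('wrist')['intrinsics'],T=np.load('pics/w1T.npy'))
d=np.load('pics/w1.npy');P=cloud(d,I)
m=(P[...,2]>.12)&(P[...,2]<.35)
for lo,hi in ((.19,.2),(.2,.205),(.205,.21),(.21,.215),(.215,.22),(.22,.23),(.23,.24)):
    k=(P[...,2]>lo)&(P[...,2]<=hi); q=P[k]
    if k.sum(): L=q[q[:,0]<.471];R_=q[q[:,0]>.471]; print(lo,k.sum(),L[:,0].max() if len(L) else 0,R_[:,0].min() if len(R_) else 0,q[:,1].min(),q[:,1].max())
E
python3 - <<'E'
from h import *
I=dict(intrinsics=optics.camera_info('wrist')['intrinsics'],T=np.load('pics/w1T.npy'))
d=np.load('pics/w1.npy');P=cloud(d,I)
for uv in [(190,320),(180,340),(170,360),(195,350),(140,370),(150,340),(462,330),(460,360)]: print(uv,P[uv[1],uv[0]].round(3),d[uv[1],uv[0]])
print(I['T'][:3,3],d[d>0].min())
E
```

```text
(190, 320) [0.428 0.236 0.252] 0.13251898
(180, 340) [0.429 0.235 0.262] 0.123209745
(170, 360) [0.429 0.233 0.271] 0.115369245
(195, 350) [0.429 0.225 0.251] 0.13659337
(140, 370) [0.425 0.237 0.281] 0.10453344
(150, 340) [0.423 0.239 0.269] 0.11499516
(462, 330) [0.514 0.234 0.255] 0.13048042
(460, 360) [0.514 0.224 0.256] 0.13211994
[0.47111266 0.29582861 0.37293201] 0.058571458
```

The gripper is not holding the can. The depth data puts the fingertips about 35 mm above the reported TCP, and the jaws closed on top of the can. It still stands upright with only about 9 N on it. I'll lift, reopen and measure the fingertip offset.

>>> {"op": "step_arm", "data": {
  "targets": [-15,0,0,0,0,0,-1,-15,0,0,0,0,0,-1,-10,0,0,0,0,0,0,0,0,0,0,0,0,1,0,0,0,0,0,0,1,0,0,0,0,0,0,1,0,0,0,0,0,0,1,0,0,0,0,0,0,1,0,0,0,0,0,0,1]
}}

```text
time_s: 5.8
position: [0.4696, 0.2289, 0.0544]
tcp_rot: [-0.962, 1.57, -2.531]
wrist_force: [0.3, 0.1, 0.4]
finger_gap: 1.001
```

```bash
python3 s.py .471 .2292 -0.02
python3 - <<'E'
from h import *
a,d=optics.grab_frame('wrist');s,_=optics.grab_frame('scene')
cv2.imwrite('pics/w4.png',np.hstack([cv2.resize(a,(400,300)),cv2.resize(s[260:440,380:620],(400,300))]))
I=optics.camera_info('wrist');P=cloud(d,I);print(I['T'][:3,3])
m=(abs(P[...,2]-.05)<.004)&(np.hypot(P[...,0]-.47,P[...,1]-.23)<.035)
q=P[m]; print(m.sum(),cv2.minEnclosingCircle((q[:,:2]*1000).astype(np.float32)),q.mean(0).round(4))
for u in (150,165,180,190,197): print(u,[(v,(P[v,u]*1000).round().astype(int).tolist()) for v in (305,315,330,345,360)])
E
```

```text
t 5.8 pos [0.4696 0.2289 0.0544] gap 1.001 az 0.09 tilt [-9.e-04 -7.e-04 -1.e+00] F [0.3 0.1 0.4]
tool mm [74.4  1.5 -0.4]
[0.47032493 0.29733248 0.22945211]
4892 ((472.8551940917969, 227.38150024414062), 20.131887435913086) [0.4728 0.2289 0.0494]
150 [(305, [366, 193, -1]), (315, [365, 187, -1]), (330, [416, 236, 111]), (345, [423, 240, 128]), (360, [426, 240, 136])]
165 [(305, [375, 193, -1]), (315, [374, 187, -1]), (330, [424, 240, 119]), (345, [427, 240, 128]), (360, [428, 237, 130])]
180 [(305, [384, 193, -1]), (315, [425, 240, 109]), (330, [428, 239, 118]), (345, [427, 234, 119]), (360, [428, 231, 120])]
190 [(305, [390, 193, -1]), (315, [428, 240, 109]), (330, [428, 235, 110]), (345, [428, 230, 111]), (360, [427, 225, 112])]
197 [(305, [394, 193, -1]), (315, [427, 236, 101]), (330, [428, 232, 105]), (345, [428, 227, 105]), (360, [428, 222, 106])]
```

View pics/w4.png

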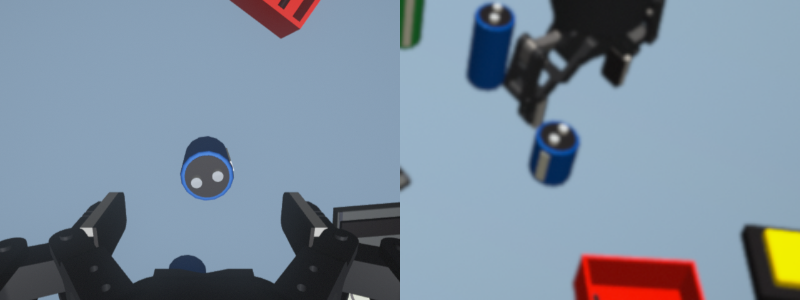

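>>> {"op": "step_arm", "data": {
  "targets": [16,2.4,0,0,0,0,1,20,0,0,0,0,0,1,20,0,0,0,0,0,1,10,0,0,0,0,0,1,10,0,0,0,0,0,1,0,0,0,0,0,0,1,0,0,0,0,0,0,-1,0,0,0,0,0,0,-1,0,0,0,0,0,0,-1,0,0,0,0,0,0,-1,0,0,0,0,0,0,-1,0,0,0,0,0,0,-1,0,0,0,0,0,0,-1,0,0,0,0,0,0,-1]
}}

```text
time_s: 7.07
position: [0.4731, 0.2295, -0.02]
tcp_rot: [2.276, 1.569, 0.707]
wrist_force: [-0.1, -0.3, 6.0]
finger_gap: 0.459
```

```bash
python3 s.py .640 .0925 .14
python3 - <<'E'
from h import *
a,d=optics.grab_frame('wrist');s,_=optics.grab_frame('scene')
cv2.imwrite('pics/w5.png',np.hstack([cv2.resize(a,(400,300)),cv2.resize(s[260:440,380:620],(400,300))]))
I=optics.camera_info('wrist');P=cloud(d,I)
m=(abs(P[...,2]-.05)<.004)&(np.hypot(P[...,0]-.47,P[...,1]-.23)<.025)
q=P[m]; print(m.sum(),cv2.minEnclosingCircle((q[:,:2]*1000).astype(np.float32)),q.mean(0).round(4))
E
```

```text
t 7.07 pos [ 0.4731  0.2295 -0.02  ] gap 0.459 az 0.1 tilt [ 0.0014  0.0012 -1.    ] F [-0.1 -0.3  6. ]
tool mm [-159.9  166.9  137.1]
13128 ((470.2227783203125, 230.46456909179688), 24.978683471679688) [0.4726 0.23   0.0494]
```

View pics/w5.png

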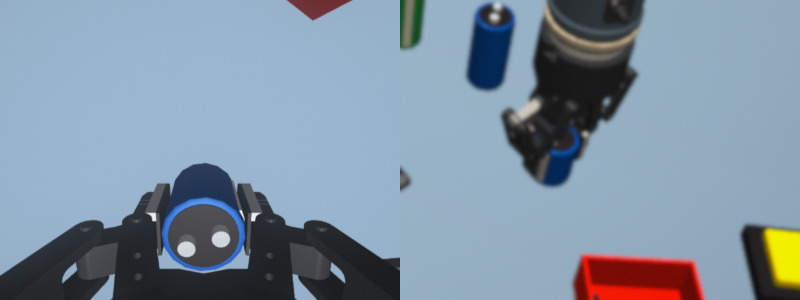

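>>> {"op": "step_arm", "data": {
  "targets": [-10,0,0,0,0,0,-1,-15,0,0,0,0,0,-1,-20,0,0,0,0,0,-1,-20,0,0,0,0,0,-1,-15,0,0,0,0,0,-1,0,7,6.5,0,0,0,-1,0,15,12,0,0,0,-1,0,15,12,0,0,0,-1,0,15,12,0,0,0,-1,0,15,12,0,0,0,-1,0,15,12,0,0,0,-1,0,15,12,0,0,0,-1,0,15,12,0,0,0,-1,0,15,12,0,0,0,-1,0,15,12,0,0,0,-1,0,15,12,0,0,0,-1,0,10,10,0,0,0,-1,0,0,0,0,0,0,-1,0,0,0,0,0,0,-1]
}}

```text
time_s: 8.75
position: [0.6391, 0.0917, 0.0583]
tcp_rot: [-1.3, 1.569, -2.871]
wrist_force: [-0.2, 0.8, -1.2]
finger_gap: 0.458
```

```bash
python3 s.py .640 .0935 -.005
python3 - <<'E'
from h import *
a,d=optics.grab_frame('wrist');s,_=optics.grab_frame('scene')
cv2.imwrite('pics/w6.png',np.hstack([cv2.resize(a,(400,300)),cv2.resize(s[240:420,250:490],(400,300))]))
I=optics.camera_info('wrist');P=cloud(d,I);print(P[360,325],P[375,325])
E
```

```text
t 8.75 pos [0.6391 0.0917 0.0583] gap 0.458 az -0.01 tilt [-1.5e-03 -4.0e-04 -1.0e+00] F [-0.2  0.8 -1.2]
tool mm [63.3  1.  -1.8]
[0.63899346 0.09739791 0.1273669 ] [0.63900438 0.09270704 0.1276433 ]
```

View pics/w6.png

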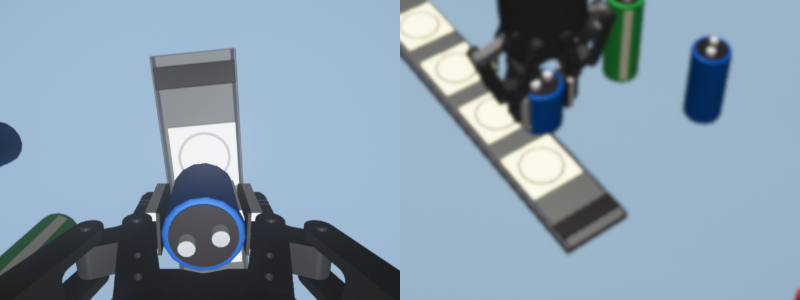

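>>> {"op": "step_arm", "data": {
  "targets": [10,1,-1.8,0,0,0,-1,20,0,0,0,0,0,-1,15,0,0,0,0,0,-1,10,0,0,0,0,0,-1,4,0,0,0,0,0,-1,3,0,0,0,0,0,-1,0,0,0,0,0,0,-1,0,0,0,0,0,0,-1]
}}

```text
time_s: 9.52
position: [0.6411, 0.0949, -0.0024]
tcp_rot: [1.834, 1.57, 0.265]
wrist_force: [0.3, -0.1, -0.3]
finger_gap: 0.46
```

```bash
python3 s.py .640 .0935 -.005
cat > topc.py <<'E'
from h import *
import sys
# topc cx cy ztop : wrist top-disc estimate
def top(n,cx,cy,z,r=.03):
    a,d=optics.grab_frame(n);I=optics.camera_info(n);P=cloud(d,I)
    m=(abs(P[...,2]-z)<.004)&(np.hypot(P[...,0]-cx,P[...,1]-cy)<r)
    q=P[m]
    if len(q)<20: print(n,'few');return a
    print(n,m.sum(),[np.round(x,1) for x in cv2.minEnclosingCircle((q[:,:2]*1000).astype(np.float32))],q.mean(0).round(4),'z',np.median(q[:,2]).round(4));return a
if __name__=='__main__':
    f=list(map(float,sys.argv[1:4]))
    A=[top(n,*f) for n in ('wrist','scene','side')]
    if len(sys.argv)>4: cv2.imwrite(f'pics/{sys.argv[4]}.png',np.vstack([np.hstack([cv2.resize(A[0],(400,300)),cv2.resize(A[1][160:400,220:540],(400,300))]),np.hstack([cv2.resize(A[2][120:360,180:500],(400,300)),cv2.resize(A[2],(400,300))])]))
E
python3 topc.py .64 .0925 .065 w7
```

```text
t 9.52 pos [ 0.6411  0.0949 -0.0024] gap 0.46 az 0.11 tilt [ 1.1e-03  3.0e-04 -1.0e+00] F [ 0.3 -0.1 -0.3]
tool mm [ 2.6 -1.1  1.4]
wrist 13435 [array([639.7,  98.9]), np.float64(28.1)] [0.6416 0.0961 0.0666] z 0.0669
scene 190 [array([641.5, 101.3]), np.float64(26.9)] [0.6391 0.1027 0.0663] z 0.0673
side 148 [array([640.2,  89.8]), np.float64(29.0)] [0.6387 0.0844 0.0662] z 0.0669
```

View pics/w7.png

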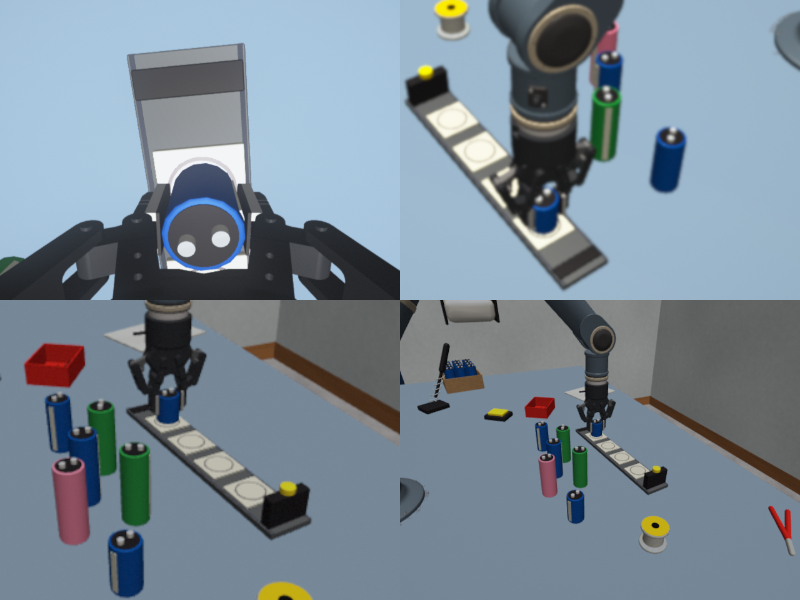

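>>> {"op": "step_arm", "data": {
  "targets": [1.5,-0.6,1.5,0,0,0,-1,0,0,0,0,0,0,-1,0,0,0,0,0,0,-1,0,0,0,0,0,0,-0.1,0,0,0,0,0,0,0.1,0,0,0,0,0,0,0.3,0,0,0,0,0,0,0.6,0,0,0,0,0,0,1,0,0,0,0,0,0,1,0,0,0,0,0,0,1,0,0,0,0,0,0,1,-15,0,0,0,0,0,1,-20,0,0,0,0,0,1,-30,0,0,0,0,0,1,-30,0,0,0,0,0,1,0,0,0,0,0,0,1]
}}

```text
time_s: 11.0
position: [0.6444, 0.0932, 0.0968]
tcp_rot: [1.767, 1.56, 0.197]
wrist_force: [0.6, -0.4, 0.9]
finger_gap: 1.001
```

```bash
python3 s.py .4525 .104 .19;python3 topc.py .64 .0925 .065 w8
```

```text
t 11.0 pos [0.6444 0.0932 0.0968] gap 1.001 az 0.07 tilt [ 0.0109  0.0022 -0.9999] F [ 0.6 -0.4  0.9]
tool mm [ -95.3 -190.8  -11.2]
wrist 3340 [array([638.9,  91.4]), np.float64(19.6)] [0.6387 0.0918 0.0625] z 0.0619
scene 379 [array([639.5,  91.1]), np.float64(21.4)] [0.6413 0.0938 0.0661] z 0.0663
side 129 [array([636.5,  89.3]), np.float64(20.7)] [0.6354 0.0849 0.0651] z 0.0653
```

View pics/w8.png

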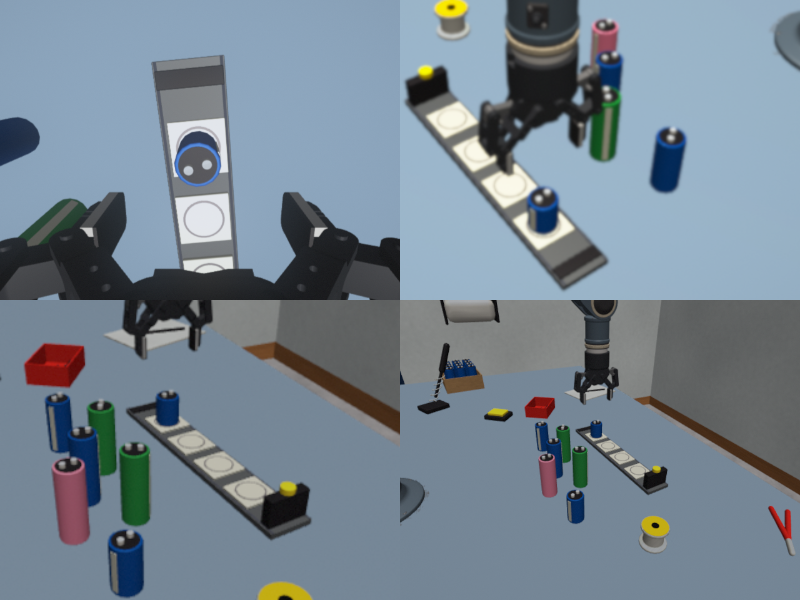

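>>> {"op": "step_arm", "data": {
  "targets": [-13,-8,0,0,0,0,1,0,-18,-1,0,0,0,1,0,-20,-1,0,0,0,1,0,-20,-1,0,0,0,1,0,-20,-1,0,0,0,1,0,-20,-1,0,0,0,1,0,-20,-2,0,0,0,1,0,-20,-2,0,0,0,1,0,-20,-2,0,0,0,1,0,-16,0,0,0,0,1,0,-8,0,0,0,0,1,0,0,0,0,0,0,1,0,0,0,0,0,0,1,0,0,0,0,0,0,1]
}}

```text
time_s: 12.32
position: [0.451, 0.1038, 0.1034]
tcp_rot: [1.274, 1.57, -0.296]
wrist_force: [0.7, 0.1, -0.1]
finger_gap: 1.005
```

```bash
python3 s.py .4528 .104 .021;python3 topc.py .453 .104 .09 w9
```

```text
t 12.32 pos [0.451  0.1038 0.1034] gap 1.005 az 0.08 tilt [ 8.e-04 -2.e-04 -1.e+00] F [ 0.7  0.1 -0.1]
tool mm [82.4  1.7 -0.2]
wrist 4517 [array([453.4, 102.8]), np.float64(19.9)] [0.4534 0.1042 0.0893] z 0.0893
scene 329 [array([453.4, 103.3]), np.float64(20.5)] [0.4552 0.1057 0.0912] z 0.0914
side 153 [array([450.4, 100.6]), np.float64(20.3)] [0.4495 0.0959 0.0902] z 0.0904
```

View pics/w9.png

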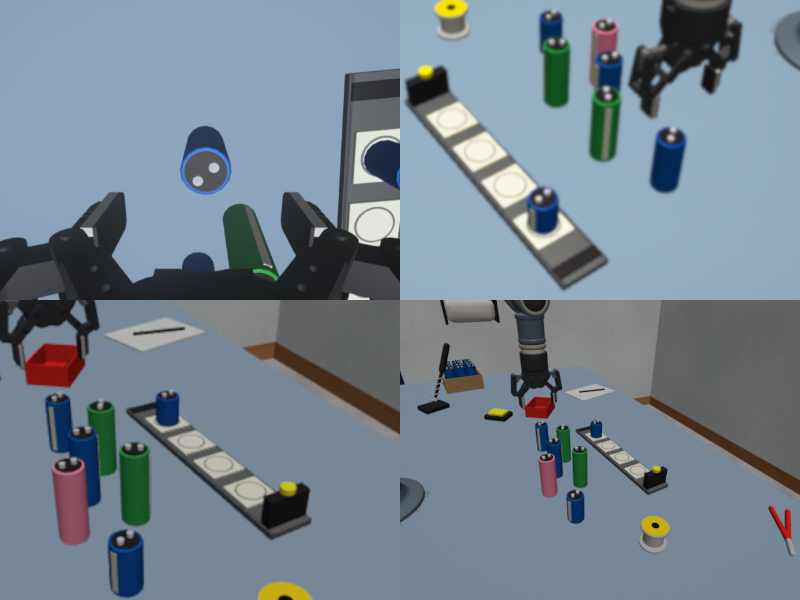

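>>> {"op": "step_arm", "data": {
  "targets": [12,1.5,0.8,0,0,0,1,20,0,0,0,0,0,1,20,0,0,0,0,0,1,20,0,0,0,0,0,1,10,0,0,0,0,0,1,0,0,0,0,0,0,1,0,0,0,0,0,0,1,0,0,0,0,0,0,-1,0,0,0,0,0,0,-1,0,0,0,0,0,0,-1,0,0,0,0,0,0,-1,0,0,0,0,0,0,-1,0,0,0,0,0,0,-1,0,0,0,0,0,0,-1,0,0,0,0,0,0,-1,-10,0,0,0,0,0,-1,-20,0,0,0,0,0,-1,0,0,0,0,0,0,-1,0,0,0,0,0,0,-1]
}}

```text
time_s: 14.05
position: [0.452, 0.1034, 0.0522]
tcp_rot: [2.075, 1.569, 0.506]
wrist_force: [-1.0, 0.3, -2.1]
finger_gap: 0.453
```

```bash
python3 s.py .6515 -.069 .15;python3 topc.py .453 .104 .12 w10
```

```text
t 14.05 pos [0.452  0.1034 0.0522] gap 0.453 az 0.11 tilt [ 0.002   0.0011 -1.    ] F [-1.   0.3 -2.1]
tool mm [-97.6 199.4 172.7]
wrist 13883 [array([453.2, 108.8]), np.float64(28.0)] [0.4518 0.1051 0.1191] z 0.1186
scene 269 [array([453.7, 108.3]), np.float64(28.7)] [0.4495 0.1105 0.1206] z 0.1206
side 190 [array([453.8,  97.9]), np.float64(28.1)] [0.452  0.096  0.1196] z 0.1196
```

View pics/w10.png

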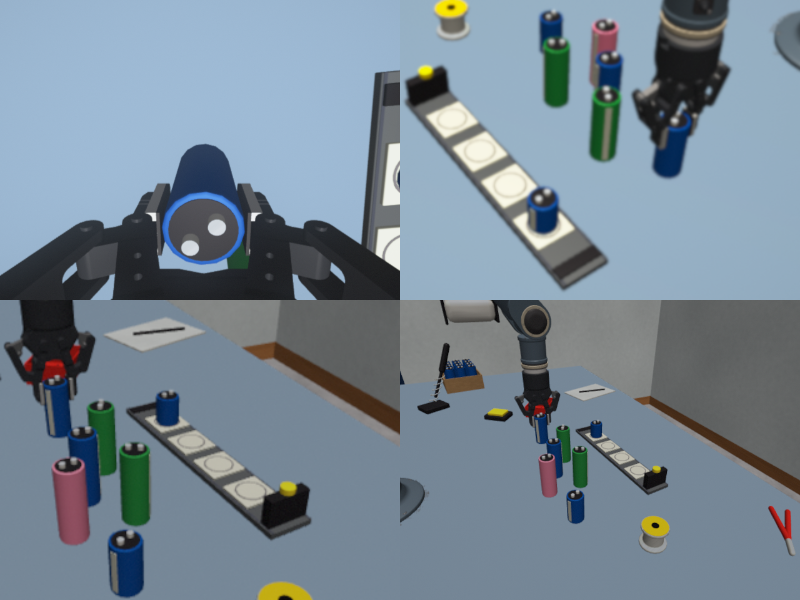

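>>> {"op": "step_arm", "data": {
  "targets": [-15,0,0,0,0,0,-1,-25,0,0,0,0,0,-1,-25,0,0,0,0,0,-1,-25,0,0,0,0,0,-1,-15,5,5,0,0,0,-1,0,14,12,0,0,0,-1,0,14,12,0,0,0,-1,0,14,12,0,0,0,-1,0,14,12,0,0,0,-1,0,14,12,0,0,0,-1,0,14,12,0,0,0,-1,0,14,12,0,0,0,-1,0,14,12,0,0,0,-1,0,14,12,0,0,0,-1,0,14,12,0,0,0,-1,0,14,12,0,0,0,-1,0,14,12,0,0,0,-1,0,14,12,0,0,0,-1,0,12.4,11.4,0,0,0,-1,0,0,0,0,0,0,-1]
}}

```text
time_s: 15.87
position: [0.6523, -0.0724, 0.1549]
tcp_rot: [-0.182, 1.568, -1.755]
wrist_force: [0.1, 0.0, -1.6]
finger_gap: 0.455
```

```bash
python3 s.py .6515 -.069 .042
```

```text
t 15.87 pos [ 0.6523 -0.0724  0.1549] gap 0.455 az -0.09 tilt [-5.0e-04 -2.9e-03 -1.0e+00] F [ 0.1  0.  -1.6]
tool mm [112.9  -0.7  -3.7]
```

>>> {"op": "step_arm", "data": {
  "targets": [15,-0.5,-2,0,0,0,-1,25,0,0,0,0,0,-1,25,0,0,0,0,0,-1,20,0,0,0,0,0,-1,15,0,0,0,0,0,-1,10,0,0,0,0,0,-1,0,0,0,0,0,0,-1,0,0,0,0,0,0,-1,0,0,0,0,0,0,-1]
}}

```text
time_s: 16.62
position: [0.6513, -0.067, 0.0474]
tcp_rot: [1.55, 1.569, -0.019]
wrist_force: [0.3, -0.0, -1.5]
finger_gap: 0.458
```

```bash
python3 s.py .6515 -.069 .0385; python3 topc.py .6515 -.069 .109 w11
```

```text
t 16.62 pos [ 0.6513 -0.067   0.0474] gap 0.458 az 0.1 tilt [ 0.0016 -0.     -1.    ] F [ 0.3 -0.  -1.5]
tool mm [8.9 0.1 2. ]
wrist 2473 [array([651.5, -60.8]), np.float64(28.7)] [ 0.6516 -0.0555  0.1097] z 0.1099
scene 115 [array([652.7, -59.3]), np.float64(27.0)] [ 0.6545 -0.0538  0.1088] z 0.1089
side 105 [array([651.8, -73.4]), np.float64(28.8)] [ 0.6468 -0.0812  0.1091] z 0.1092
```

View pics/w11.png

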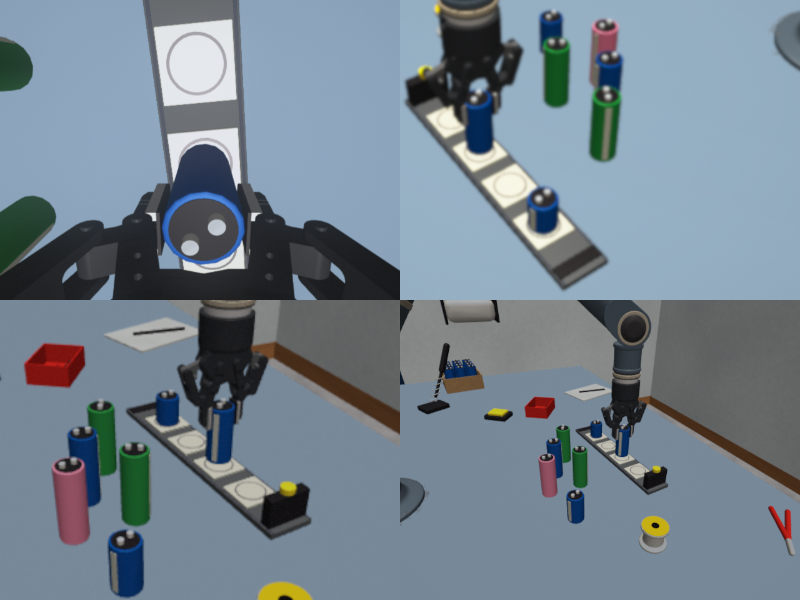

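>>> {"op": "step_arm", "data": {
  "targets": [4,0,1.5,0,0,0,-1,4,0,0,0,0,0,-1,1,0,0,0,0,0,-1,0,0,0,0,0,0,-1,0,0,0,0,0,0,-1]
}}

```text
time_s: 17.18
position: [0.6505, -0.0686, 0.0375]
tcp_rot: [-1.653, 1.57, 3.061]
wrist_force: [-0.6, -0.6, -0.7]
finger_gap: 0.456
```

```bash
python3 s.py .6515 -.069 .038
```

```text
t 17.18 pos [ 0.6505 -0.0686  0.0375] gap 0.456 az 0.09 tilt [-3.e-04  0.e+00 -1.e+00] F [-0.6 -0.6 -0.7]
tool mm [-0.5  1.   0.4]
```

>>> {"op": "step_arm", "data": {
  "targets": [1,0.5,0,0,0,0,-1,0,0,0,0,0,0,-1,0,0,0,0,0,0,-0.1,0,0,0,0,0,0,0.1,0,0,0,0,0,0,0.3,0,0,0,0,0,0,0.6,0,0,0,0,0,0,1,0,0,0,0,0,0,1,0,0,0,0,0,0,1,-10,0,0,0,0,0,1,-20,0,0,0,0,0,1,-30,0,0,0,0,0,1,-30,0,0,0,0,0,1,-10,0,0,0,0,0,1,0,0,0,0,0,0,1]
}}

```text
time_s: 18.43
position: [0.6536, -0.0691, 0.1407]
tcp_rot: [1.557, 1.563, -0.012]
wrist_force: [1.0, 0.0, 0.0]
finger_gap: 1.003
```

```bash
python3 s.py .444 -.055 .14; python3 topc.py .6515 -.069 .105 w12
```

```text
t 18.43 pos [ 0.6536 -0.0691  0.1407] gap 1.003 az 0.09 tilt [ 7.4e-03 -1.0e-04 -1.0e+00] F [1. 0. 0.]
tool mm [  -0.9 -209.5  -14.4]
wrist 3413 [array([650.1, -68.5]), np.float64(19.5)] [ 0.6501 -0.068   0.1026] z 0.102
scene 286 [array([650.9, -68.3]), np.float64(21.1)] [ 0.6526 -0.0656  0.106 ] z 0.1064
side 182 [array([647.3, -70.4]), np.float64(20.8)] [ 0.6462 -0.0751  0.1052] z 0.1054
```

View pics/w12.png

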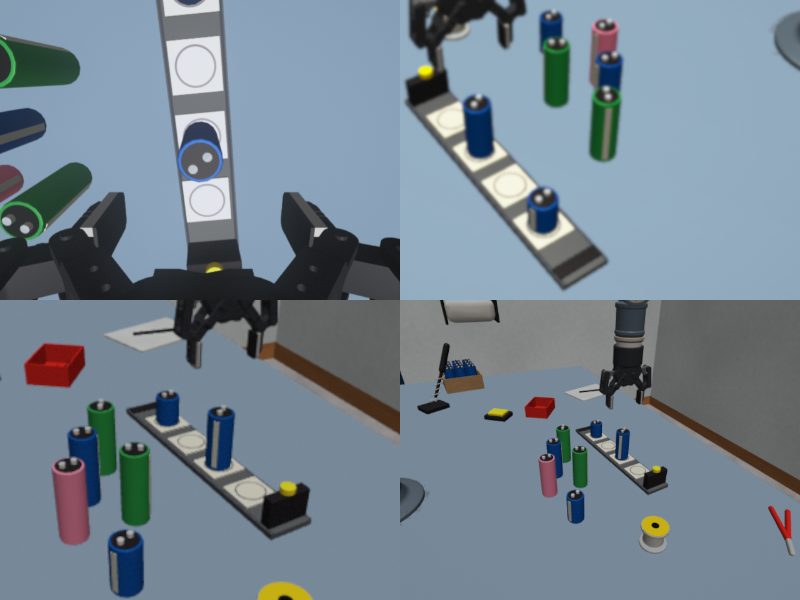

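>>> {"op": "step_arm", "data": {
  "targets": [0,-10,-1,0,0,0,1,0,-20,-2,0,0,0,1,0,-20,-2,0,0,0,1,0,-20,-2,0,0,0,1,0,-20,-2,0,0,0,1,0,-20,-1,0,0,0,1,0,-20,-1,0,0,0,1,0,-20,-1,0,0,0,1,0,-20,-1,0,0,0,1,0,-20,-1,0,0,0,1,0,-12,0,0,0,0,1,0,-6,0,0,0,0,1,0,0,0,0,0,0,1,0,0,0,0,0,0,1,0,0,0,0,0,0,1]
}}

```text
time_s: 19.83
position: [0.4443, -0.0549, 0.1366]
tcp_rot: [1.094, 1.57, -0.474]
wrist_force: [0.3, 0.7, -1.2]
finger_gap: 0.999
```

```bash
python3 s.py .444 -.055 .041; python3 topc.py .444 -.055 .11 w13
```

```text
t 19.83 pos [ 0.4443 -0.0549  0.1366] gap 0.999 az 0.11 tilt [ 9.e-04 -5.e-04 -1.e+00] F [ 0.3  0.7 -1.2]
tool mm [95.6 -0.4  0.1]
wrist 4050 [array([445.1, -55.3]), np.float64(19.9)] [ 0.445  -0.0541  0.1092] z 0.1092
scene 231 [array([444.3, -54.2]), np.float64(20.9)] [ 0.4476 -0.0515  0.111 ] z 0.1115
side 231 [array([441.8, -58. ]), np.float64(20.0)] [ 0.441  -0.0624  0.1102] z 0.1106
```

View pics/w13.png

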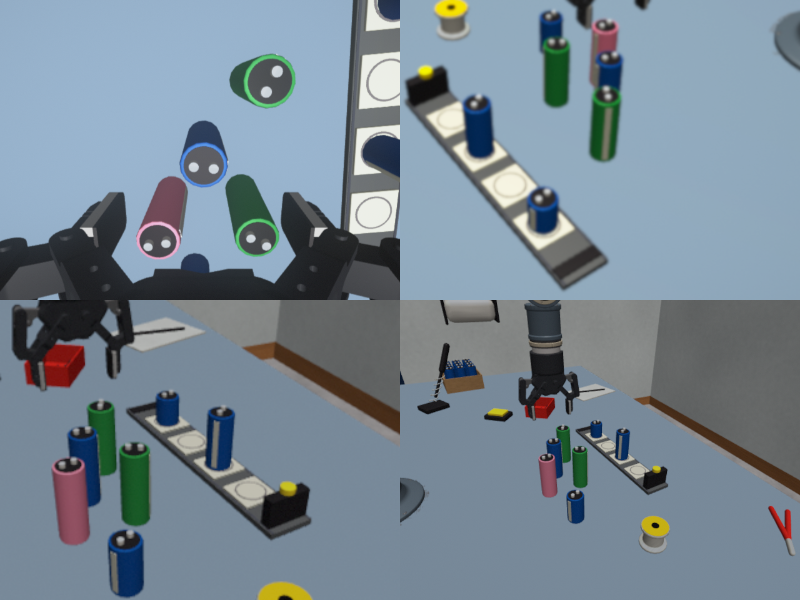

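>>> {"op": "step_arm", "data": {
  "targets": [16,0,0,0,0,0,1,25,0,0,0,0,0,1,25,0,0,0,0,0,1,20,0,0,0,0,0,1,10,0,0,0,0,0,1,0,0,0,0,0,0,1,0,0,0,0,0,0,1,0,0,0,0,0,0,-1,0,0,0,0,0,0,-1,0,0,0,0,0,0,-1,0,0,0,0,0,0,-1,0,0,0,0,0,0,-1,0,0,0,0,0,0,-1,0,0,0,0,0,0,-1,0,0,0,0,0,0,-1,-10,0,0,0,0,0,-1,-20,0,0,0,0,0,-1,0,0,0,0,0,0,-1,0,0,0,0,0,0,-1]
}}

```text
time_s: 21.57
position: [0.4438, -0.0547, 0.0713]
tcp_rot: [1.819, 1.568, 0.25]
wrist_force: [-0.1, 0.8, -1.5]
finger_gap: 0.463
```

```bash
python3 s.py .658 -.151 .18; python3 topc.py .444 -.055 .14 w14
```

```text
t 21.57 pos [ 0.4438 -0.0547  0.0713] gap 0.463 az 0.12 tilt [ 2.3e-03  6.0e-04 -1.0e+00] F [-0.1  0.8 -1.5]
tool mm [-108.2  214.3   96.7]
wrist 13952 [array([443.9, -47.8]), np.float64(27.8)] [ 0.4435 -0.0529  0.139 ] z 0.1386
scene 229 [array([445.5, -51. ]), np.float64(29.0)] [ 0.4415 -0.0483  0.1406] z 0.1407
side 275 [array([443.6, -60. ]), np.float64(28.9)] [ 0.4427 -0.0617  0.1397] z 0.1396
```

View pics/w14.png

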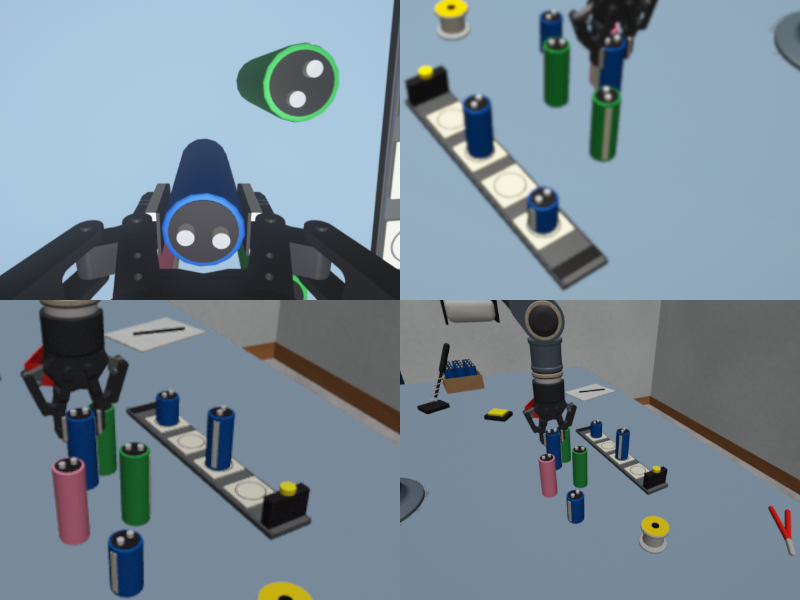

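>>> {"op": "step_arm", "data": {
  "targets": [-15,0,0,0,0,0,-1,-25,0,0,0,0,0,-1,-25,0,0,0,0,0,-1,-25,0,0,0,0,0,-1,-20,0,0,0,0,0,-1,0,8,3,0,0,0,-1,0,16,7,0,0,0,-1,0,16,7,0,0,0,-1,0,16,7,0,0,0,-1,0,16,7,0,0,0,-1,0,16,7,0,0,0,-1,0,16,7,0,0,0,-1,0,16,7,0,0,0,-1,0,16,7,0,0,0,-1,0,16,7,0,0,0,-1,0,16,7,0,0,0,-1,0,16,8,0,0,0,-1,0,16,8,0,0,0,-1,0,14,8,0,0,0,-1,0,0,0,0,0,0,-1]
}}

```text
time_s: 23.38
position: [0.6588, -0.1533, 0.1774]
tcp_rot: [-0.734, 1.568, -2.304]
wrist_force: [-0.3, -0.7, -2.6]
finger_gap: 0.455
```

```bash
python3 s.py .658 -.151 .066
```

```text
t 23.38 pos [ 0.6588 -0.1533  0.1774] gap 0.455 az 0.04 tilt [-0.0018 -0.002  -1.    ] F [-0.3 -0.7 -2.6]
tool mm [111.4  -0.6  -2.6]
```

>>> {"op": "step_arm", "data": {
  "targets": [15,0,0,0,0,0,-1,25,0,0,0,0,0,-1,25,0,0,0,0,0,-1,20,0,0,0,0,0,-1,15,0,0,0,0,0,-1,10,0,0,0,0,0,-1,0,0,0,0,0,0,-1,0,0,0,0,0,0,-1,0,0,0,0,0,0,-1]
}}

```text
time_s: 24.13
position: [0.6578, -0.1518, 0.0712]
tcp_rot: [1.313, 1.569, -0.256]
wrist_force: [-0.3, -0.1, -2.2]
finger_gap: 0.457
```

```bash
python3 s.py .658 -.151 .0573; python3 topc.py .658 -.151 .133 w15
```

```text
t 24.13 pos [ 0.6578 -0.1518  0.0712] gap 0.457 az 0.09 tilt [ 1.3e-03 -3.0e-04 -1.0e+00] F [-0.3 -0.1 -2.2]
tool mm [13.9  0.2 -0.8]
wrist 2210 [array([ 658. , -145.2]), np.float64(29.3)] [ 0.6582 -0.1393  0.1332] z 0.1333
scene 107 [array([ 658.2, -145.6]), np.float64(29.3)] [ 0.6605 -0.1396  0.133 ] z 0.1331
side 119 [array([ 658.6, -159.1]), np.float64(28.4)] [ 0.6529 -0.1663  0.1329] z 0.1331
```

View pics/w15.png

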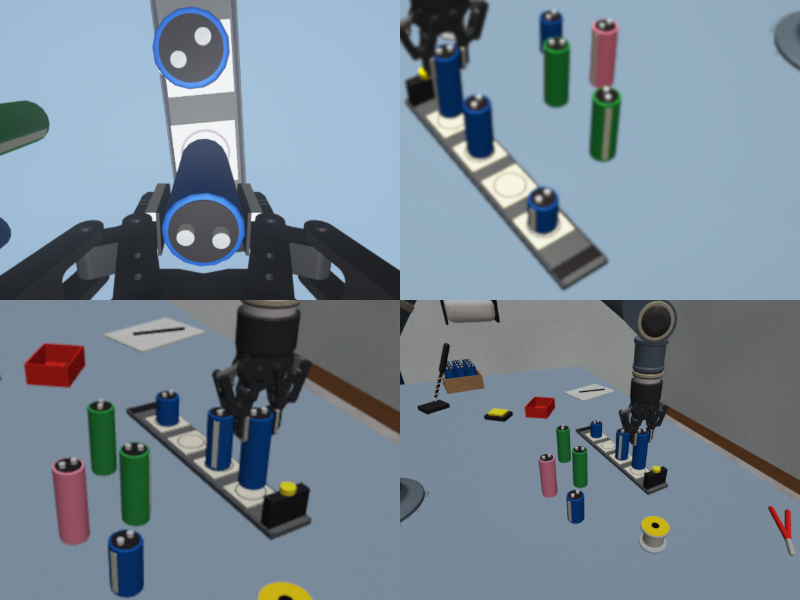

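>>> {"op": "step_arm", "data": {
  "targets": [5,0,-0.5,0,0,0,-1,4,0,0,0,0,0,-1,3,0,0,0,0,0,-1,1,0,0,0,0,0,-1,0,0,0,0,0,0,-1,0,0,0,0,0,0,-1]
}}

```text
time_s: 24.78
position: [0.6572, -0.151, 0.0573]
tcp_rot: [-1.745, 1.571, 2.969]
wrist_force: [-0.3, 0.1, -1.6]
finger_gap: 0.459
```

```bash
python3 s.py .658 -.151 .0573
```

```text
t 24.78 pos [ 0.6572 -0.151   0.0573] gap 0.459 az 0.09 tilt [-2.e-04  0.e+00 -1.e+00] F [-0.3  0.1 -1.6]
tool mm [ 0.   0.8 -0. ]
```

Force has barely changed, so the can is nearly in contact. I'll go down 1 mm more and release.

>>> {"op": "step_arm", "data": {
  "targets": [1,0.5,0,0,0,0,-1,0,0,0,0,0,0,-1,0,0,0,0,0,0,-0.1,0,0,0,0,0,0,0.1,0,0,0,0,0,0,0.3,0,0,0,0,0,0,0.6,0,0,0,0,0,0,1,0,0,0,0,0,0,1,0,0,0,0,0,0,1,-10,0,0,0,0,0,1,-20,0,0,0,0,0,1,-30,0,0,0,0,0,1,-30,0,0,0,0,0,1,-10,0,0,0,0,0,1,0,0,0,0,0,0,1]
}}

```text
time_s: 26.03
position: [0.66, -0.152, 0.1607]
tcp_rot: [1.418, 1.563, -0.152]
wrist_force: [-0.1, 0.4, 0.2]
finger_gap: 1.002
```

```bash
python3 s.py .432 -.2415 .14; python3 topc.py .658 -.151 .125 w16
```

```text
t 26.03 pos [ 0.66   -0.152   0.1607] gap 1.002 az 0.09 tilt [ 0.0073 -0.0011 -1.    ] F [-0.1  0.4  0.2]
tool mm [  19.2 -228.3   89.1]
wrist 3273 [array([ 657.4, -150.7]), np.float64(19.4)] [ 0.6572 -0.1503  0.1225] z 0.1219
scene 244 [array([ 657.3, -151.2]), np.float64(20.7)] [ 0.659  -0.1477  0.126 ] z 0.1264
side 227 [array([ 655.8, -152.2]), np.float64(21.0)] [ 0.653  -0.1573  0.1251] z 0.1253
```

View pics/w16.png

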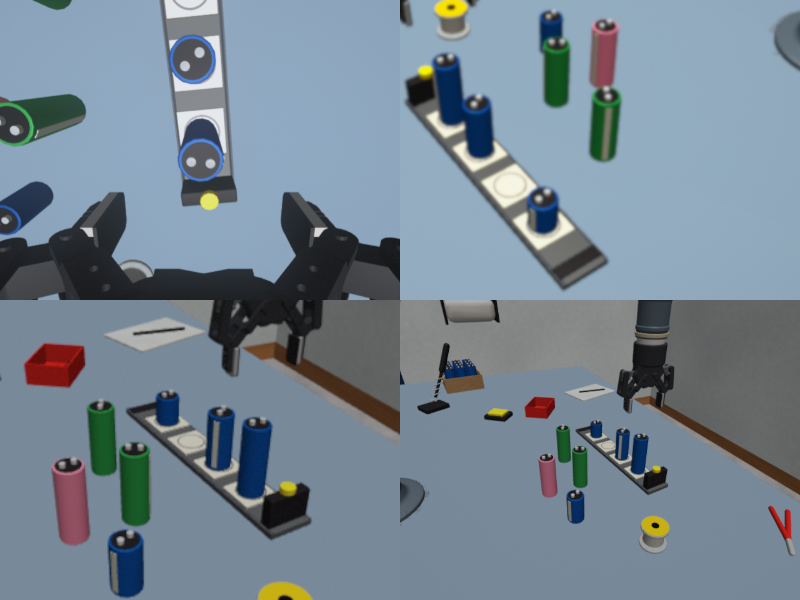

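>>> {"op": "step_arm", "data": {
  "targets": [0,-10,4,0,0,0,1,0,-20,8,0,0,0,1,0,-20,8,0,0,0,1,0,-20,8,0,0,0,1,0,-20,8,0,0,0,1,0,-20,8,0,0,0,1,0,-20,8,0,0,0,1,0,-20,8,0,0,0,1,0,-20,8,0,0,0,1,0,-20,8,0,0,0,1,10,-20,8,0,0,0,1,10,-12,4,0,0,0,1,0,-6,1,0,0,0,1,0,0,0,0,0,0,1,0,0,0,0,0,0,1,0,0,0,0,0,0,1]
}}

```text
time_s: 27.52
position: [0.4311, -0.24, 0.1367]
tcp_rot: [1.198, 1.57, -0.37]
wrist_force: [0.6, -0.1, 0.9]
finger_gap: 0.998
```

```bash
python3 s.py .432 -.2415 .001; python3 topc.py .432 -.2415 .07 w17
```

```text
t 27.52 pos [ 0.4311 -0.24    0.1367] gap 0.998 az 0.18 tilt [ 8.e-04 -3.e-04 -1.e+00] F [ 0.6 -0.1  0.9]
tool mm [135.7   0.8   1.4]
wrist 2931 [array([ 433.5, -240.6]), np.float64(19.8)] [ 0.4334 -0.2397  0.0693] z 0.0693
scene 167 [array([ 434.7, -241.2]), np.float64(22.6)] [ 0.4352 -0.2362  0.0711] z 0.0715
side 409 [array([ 431. , -242.9]), np.float64(20.3)] [ 0.4295 -0.2459  0.0707] z 0.071
```

View pics/w17.png

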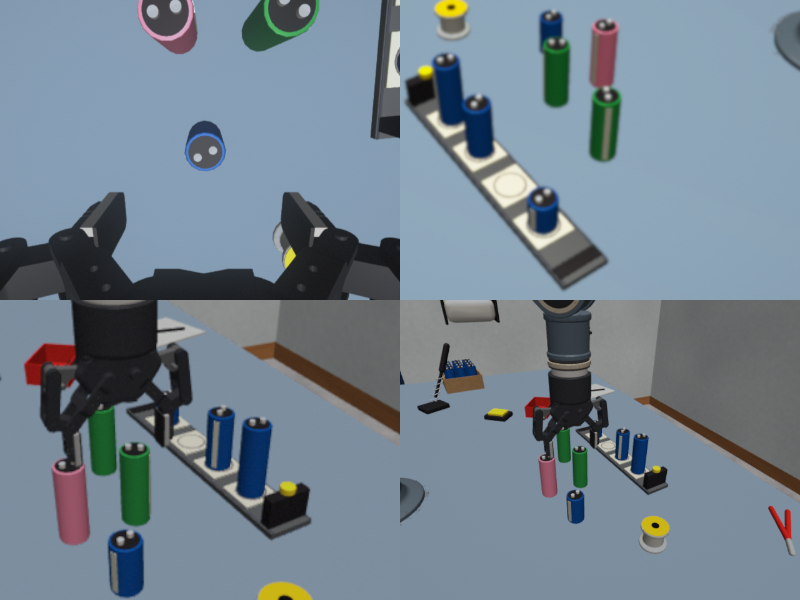

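>>> {"op": "step_arm", "data": {
  "targets": [15,1.5,0.8,0,0,0,1,25,0,0,0,0,0,1,25,0,0,0,0,0,1,25,0,0,0,0,0,1,25,0,0,0,0,0,1,12,0,0,0,0,0,1,8,0,0,0,0,0,1,0,0,0,0,0,0,1,0,0,0,0,0,0,1,0,0,0,0,0,0,-1,0,0,0,0,0,0,-1,0,0,0,0,0,0,-1,0,0,0,0,0,0,-1,0,0,0,0,0,0,-1,0,0,0,0,0,0,-1,0,0,0,0,0,0,-1,-10,0,0,0,0,0,-1,-20,0,0,0,0,0,-1,0,0,0,0,0,0,-1,0,0,0,0,0,0,-1]
}}

```text
time_s: 29.33
position: [0.4321, -0.2413, 0.0323]
tcp_rot: [1.318, 1.569, -0.251]
wrist_force: [0.4, 1.0, -1.9]
finger_gap: 0.458
```

```bash
python3 s.py .6445 .011 .16; python3 topc.py .432 -.2415 .1 w18
```

```text
t 29.33 pos [ 0.4321 -0.2413  0.0323] gap 0.458 az 0.11 tilt [ 2.2e-03 -6.0e-04 -1.0e+00] F [ 0.4  1.  -1.9]
tool mm [-127.3  213.1 -251.9]
wrist 13860 [array([ 432.1, -235.4]), np.float64(26.7)] [ 0.432  -0.2383  0.0992] z 0.0988
scene 181 [array([ 433.6, -237.5]), np.float64(28.5)] [ 0.4318 -0.2339  0.1006] z 0.101
side 472 [array([ 432.2, -247.3]), np.float64(29.2)] [ 0.431  -0.2463  0.0999] z 0.1
```

View pics/w18.png

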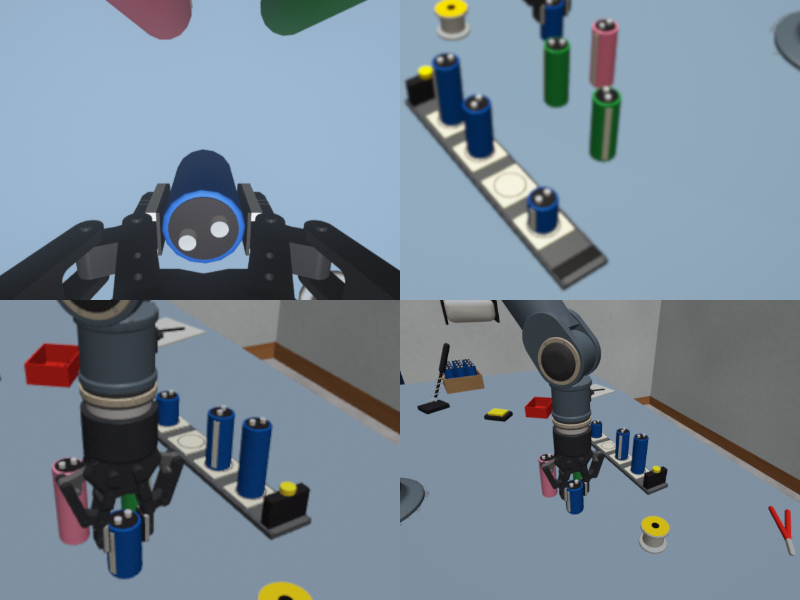

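>>> {"op": "step_arm", "data": {
  "targets": [-15,0,0,0,0,0,-1,-25,0,0,0,0,0,-1,-25,0,0,0,0,0,-1,-25,0,0,0,0,0,-1,-20,0,0,0,0,0,-1,-10,0,0,0,0,0,-1,0,7,-8,0,0,0,-1,0,15,-18,0,0,0,-1,0,15,-18,0,0,0,-1,0,15,-18,0,0,0,-1,0,15,-18,0,0,0,-1,0,15,-18,0,0,0,-1,0,15,-18,0,0,0,-1,0,15,-18,0,0,0,-1,0,15,-18,0,0,0,-1,0,15,-18,0,0,0,-1,0,15,-18,0,0,0,-1,0,15,-18,0,0,0,-1,0,15,-18,0,0,0,-1,0,15,-16,0,0,0,-1]
}}

```text
time_s: 31.15
position: [0.6325, 0.0021, 0.1485]
tcp_rot: [-1.747, 1.566, 2.968]
wrist_force: [0.1, 0.7, -2.0]
finger_gap: 0.459
```

>>> {"op": "step_arm", "data": {
  "targets": [0,10,-8,0,0,0,-1,0,0,-4,0,0,0,-1,0,0,0,0,0,0,-1,0,0,0,0,0,0,-1]
}}

```text
time_s: 31.48
position: [0.6416, 0.0109, 0.1499]
tcp_rot: [-1.404, 1.568, -2.973]
wrist_force: [-0.8, -0.4, -1.7]
finger_gap: 0.46
```

```bash
python3 s.py .6445 .011 .03; python3 topc.py .6445 .011 .22 w19
```

```text
t 31.48 pos [0.6416 0.0109 0.1499] gap 0.46 az 0.08 tilt [-3.1e-03 -5.0e-04 -1.0e+00] F [-0.8 -0.4 -1.7]
tool mm [119.9   3.3  -0.2]
wrist 13941 [array([644.4,  16.5]), np.float64(28.5)] [0.6425 0.0124 0.2184] z 0.2176
scene 392 [array([645.1,  12.9]), np.float64(29.4)] [0.6416 0.0154 0.2199] z 0.2199
side 180 [array([645.,   1.]), np.float64(27.5)] [0.6448 0.0037 0.2197] z 0.2195
```

View pics/w19.png

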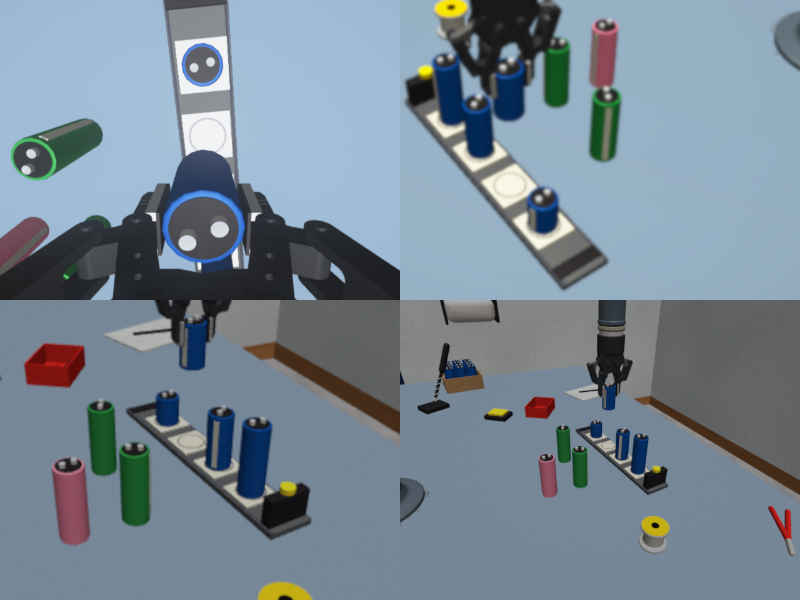

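>>> {"op": "step_arm", "data": {
  "targets": [15,2,0,0,0,0,-1,25,0,0,0,0,0,-1,25,0,0,0,0,0,-1,25,0,0,0,0,0,-1,15,0,0,0,0,0,-1,10,0,0,0,0,0,-1,4,0,0,0,0,0,-1,0,0,0,0,0,0,-1,0,0,0,0,0,0,-1,0,0,0,0,0,0,-1]
}}

```text
time_s: 32.47
position: [0.6461, 0.011, 0.0339]
tcp_rot: [1.687, 1.568, 0.118]
wrist_force: [1.2, -0.6, -1.7]
finger_gap: 0.46
```

```bash
python3 s.py .6445 .0115 .018; python3 topc.py .6445 .011 .095 w20
```

```text
t 32.47 pos [0.6461 0.011  0.0339] gap 0.46 az 0.08 tilt [ 2.5e-03  3.0e-04 -1.0e+00] F [ 1.2 -0.6 -1.7]
tool mm [15.9 -1.6 -0.5]
wrist 2308 [array([644.,  18.]), np.float64(28.8)] [0.6449 0.0237 0.0954] z 0.0956
scene 117 [array([644.5,  17.3]), np.float64(29.0)] [0.648  0.0248 0.095 ] z 0.0951
side 94 [array([644.6,   4.8]), np.float64(28.8)] [ 0.6408 -0.0025  0.0952] z 0.0951
```

View pics/w20.png

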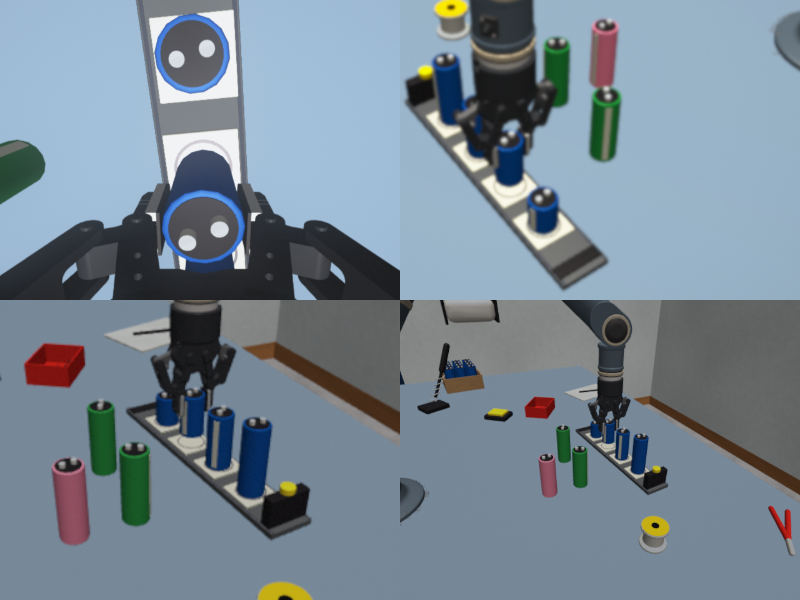

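>>> {"op": "step_arm", "data": {
  "targets": [6,-0.8,0,0,0,0,-1,5,0,0,0,0,0,-1,3,0,0,0,0,0,-1,1,0,0,0,0,0,-1,0,0,0,0,0,0,-1,0,0,0,0,0,0,-1]
}}

```text
time_s: 33.12
position: [0.6439, 0.0113, 0.0174]
tcp_rot: [-1.921, 1.57, 2.793]
wrist_force: [-0.6, 0.4, 0.7]
finger_gap: 0.453
```

```bash
python3 s.py .6445 .0115 .018
```

```text
t 33.12 pos [0.6439 0.0113 0.0174] gap 0.453 az 0.1 tilt [-7.e-04  3.e-04 -1.e+00] F [-0.6  0.4  0.7]
tool mm [-0.6  0.6 -0.2]
```

The vertical force rose from −1.7 to +0.7 N, so the can is on the plate. I'll release and retreat.

>>> {"op": "step_arm", "data": {
  "targets": [0,0,0,0,0,0,-0.1,0,0,0,0,0,0,0.1,0,0,0,0,0,0,0.3,0,0,0,0,0,0,0.6,0,0,0,0,0,0,1,0,0,0,0,0,0,1,0,0,0,0,0,0,1,-10,0,0,0,0,0,1,-20,0,0,0,0,0,1,-30,0,0,0,0,0,1,-30,0,0,0,0,0,1,-30,0,0,0,0,0,1,-30,0,0,0,0,0,1,-10,0,0,0,0,0,1,0,0,0,0,0,0,1,0,0,0,0,0,0,1,0,0,0,0,0,0,1]
}}

```text
time_s: 34.53
position: [0.6429, 0.0115, 0.1757]
tcp_rot: [-1.59, 1.568, 3.124]
wrist_force: [0.1, -0.4, 0.1]
finger_gap: 1.001
```

```bash
python3 s.py
python3 - <<'E'
from h import *
from topc import top
for c in [(.658,-.151,.125),(.6515,-.069,.105),(.6445,.011,.085),(.640,.0925,.065)]:
    print(c)
    for n in ('wrist','scene'): top(n,*c)
E
python3 topc.py .64 .011 .085 w21
```

```text
t 34.53 pos [0.6429 0.0115 0.1757] gap 1.001 az 0.11 tilt [-3.3e-03  1.0e-04 -1.0e+00] F [ 0.1 -0.4  0.1]
(0.658, -0.151, 0.125)
wrist few
scene 230 [array([ 658.2, -151.2]), np.float64(20.3)] [ 0.6608 -0.147   0.126 ] z 0.1263
(0.6515, -0.069, 0.105)
wrist 2281 [array([652.2, -69. ]), np.float64(20.0)] [ 0.652  -0.0672  0.1043] z 0.1043
scene 287 [array([651.9, -69.1]), np.float64(21.8)] [ 0.6524 -0.0657  0.106 ] z 0.1063
(0.6445, 0.011, 0.085)
wrist 2476 [array([645.2,  11.6]), np.float64(20.0)] [0.6453 0.0127 0.0845] z 0.0846
scene 328 [array([643.,  12.]), np.float64(21.6)] [0.6457 0.0145 0.0861] z 0.0863
(0.64, 0.0925, 0.065)
wrist 2712 [array([640.8,  90.9]), np.float64(19.9)] [0.6409 0.0911 0.0646] z 0.0647
scene 375 [array([640.1,  91.8]), np.float64(21.2)] [0.6412 0.0937 0.0661] z 0.0662
wrist 2464 [array([645.1,  11.7]), np.float64(20.0)] [0.6451 0.0127 0.0844] z 0.0844
scene 328 [array([642.9,  13. ]), np.float64(21.6)] [0.6456 0.0149 0.0861] z 0.0864
side 158 [array([641.3,   9. ]), np.float64(20.4)] [0.6396 0.006  0.0851] z 0.0853
```

View pics/w21.png

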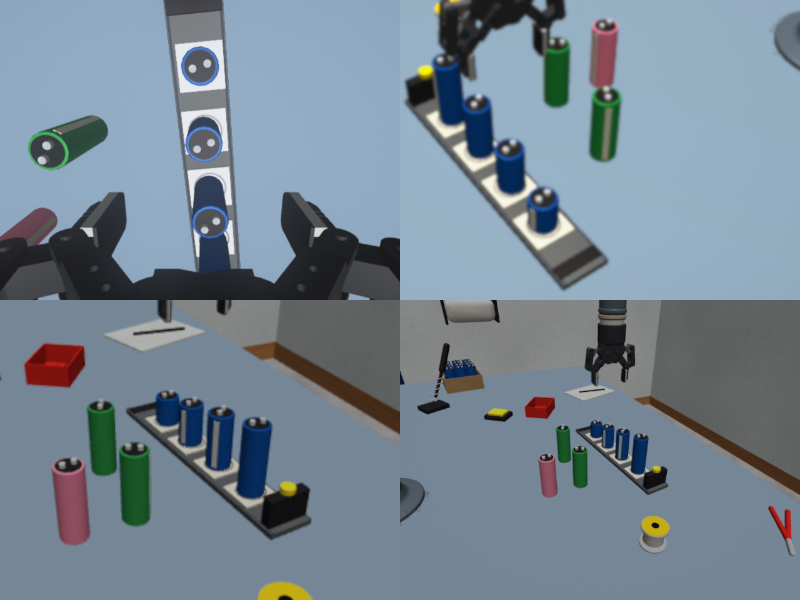

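All four cans stand upright on their plates in descending height from the stop, within about 2 mm of the plate centres. The spool has not moved, and the gripper is clear of everything.

```bash
python3 -c "
from bench import manip
print(manip.job_done())"
```

```text
the job is handed in; nothing more can be done
None
```

The four blue capacitors are on the rail in order from the end stop: 110, 90, 70, 50 mm. I handed the job in at about 35 s; it reports no verdict.

**Last checks:** The scene camera put every can within about 2.5 mm of its plate centre, and the wrist camera agreed on the three it could see. The 110 mm can was outside the wrist view in that final check, but right after placing it measured within about 1–2 mm. The side view put the 70 mm can 3–4 mm off, on a less reliable partial fit; the limit is 12 mm. The tops measured about 126, 105, 85 and 65 mm above the bench, so all four stand flat on their plates. They look upright in the pictures. The gripper was open and clear, the spool looked unmoved, and I did not touch the green or pink look-alikes.

**What disagreed:**
- **Fingertip offset:** The fingertips sat about 34–47 mm (shut–open) higher than the reported TCP.
- **First grasp:** Because of that, the first try on the 50 mm can closed on its top at about 9 N, without tipping it. I measured the offset from depth, regrasped it, and allowed for the offset in all later grasps.
- **Readings:** Positions from the cameras differed by up to about 4 mm, and the TCP readings wandered by 1–2 mm.

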